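Rebuild the swivel of a stool seat

ROBOT

A 7-joint arm with a two-finger parallel gripper is mounted at the origin on a cart in front of the work surface, level with it; the furniture and walls round the work are solid. World frame = base frame: x ahead of the robot, y to its left, z up, the work surface at z = 0. Lengths are in m, angles in rad, forces in N, time in s.
With the tool pointing down it reaches from about 0.425 to 0.825 m from the base axis. Payload 3.6 kg.
Tool frame: the origin (TCP) lies on the centre line of the jaws, within the pads' length; the fingertips stand 25 mm ahead of it and the grasp point (between the pads) lies 6 mm ahead of it; z points along the fingers, y is the line along which they close (so a half turn about z gives the same grasp; the last joint's range is limited). The gripper opens to 93 mm and grips with 3 to 60 N. Pads are 15 mm wide; open, the fingers measure 128 mm over their backs; the gripper's body (75 mm by 188 mm) begins 65 mm behind the grasp point.
Start: joints at [1.2, 0.615, -0.013, 1.423, 0.008, 1.103, -0.04], TCP at [0.22, -0.612, 0.244] pointing down, gripper open.
Joint ranges: [-3.12, 3.12], [-0.3, 2.06], [-1.34, 1.32], [0.26, 2.42], [-1.36, 4.5], [0.01, 1.98], [-2.84, 2.84]. Speed limits (rad/s): [2.79, 2.79, 3.14, 3.14, 3.14, 3.14, 3.14].

INTERFACE

Orientations are given as a 3x3 rotation matrix whose columns are the frame's x, y, z axes.
In Python, from workcell import ctrl gives the robot as it stands.
- The arm moves only by the tool arm_command, never from a script. Its argument "increments" is a list of rows, each a list of 3 entries, a list of its own where there are three numbers: the shift along the tool's x, y, z normalised to -1 to 1, where 1 is 0.3 m, then the turn, a rotation vector about the tool's x, y, z normalised to -1 to 1, where 1 is 360 degrees, then the opening, from -1 (shut) to 1 (fully open). In form: [[[dx, dy, dz], [wx, wy, wz], hand], ...]. A call has 1 to 20 rows; each row is the pose to reach, as a shift and turn from the pose commanded when the call began, along the tool's axes at that moment, turning the shorter way round; what a row does not reach only later rows make up. A row lasts 1/10 s, in which the tool goes at most 50 mm and 8.59 degrees, less where a joint would pass 70% of its speed; a pose out of reach is approached as far as the arm can. A call with a number of a shift or a turn outside -1 to 1 is refused whole. A call with a gripper value outside its range is refused whole. The fingers move at their own pace and stop on an object; "grip_force" is the grip in N (left out, the last holds). Time passes only in rows, so rows that repeat a pose let the fingers close. It gives the time, the measured TCP pose, the force, the opening and the grip force at its end, in the units of the state.
- ctrl.read_state(): the state, without advancing time (a new reading comes with each control period).
- ctrl.snapshot(name): name is "scene" or "top" or "wrist"; returns a dict with "image" (384x512x3 uint8, red, green, blue), "z_map" (384x512 float32, m along the optical axis (not along the pixel's ray), 0 where there is no reading), "mtx" (3x3 intrinsics, pixels), "R" (3x3) and "t" (3): a world point X has camera coordinates R X + t; the wrist camera has in their place "T_tool_cam" (4x4, takes a point from camera to tool coordinates, whose origin is the TCP and whose axes are the flange's). Camera axes: x right, y down, z forward; pixel columns grow to the right and rows downward; lengths in m; the calibration is good to about 2 mm. A picture is of the moment at which its call begins: read the wrist's pose just before it.
- ctrl.job_done(): hands the job in; it is judged then, once.
The state is a dict: "time": time; "q": joint angles; "joint_velocities": joint speeds; "effort": joint torques, N m; "tool_pos": TCP position; "eef_rot": TCP orientation; "ft_force": force on the tool from outside, world axes, zero at the start; "torque": the same for the moment, N m; "grip_width": opening from 0.0 (shut) to 1.0 (fully open); "grip_force": force on a finger pad.
Only numpy, scipy, OpenCV 4.12 (cv2) and the standard library are available. Lean on these libraries where they do the work, as an engineer would, in place of code of your own. Each camera call takes 0.05 s, during which the arm holds its last target. There are 200 camera calls.

TASK

Put the swivel of the upturned stool seat back together on its spindle: first the wide flat washer down on the shoulder, on it the brass ball cage, then the small thick washer, over these the bell housing with its skirt down so that it covers the bearing, and last the set collar on top of the housing's neck. Each part must sit flat and fully down on the one below; let go of everything, and do not knock over or push away the screwdriver or the oil bottle.

Things in the scene. Friction and masses are not known exactly. Their poses are not given: they have to be found in the camera images.
- stool_seat: Upturned stool seat, fixed: wooden disc 240 mm across, 22 mm thick, with a 120 mm square grey steel plate (top 27 mm above the bench). On it a round shoulder 34 mm across, top at 47 mm; from that a steel spindle, 16 mm across, stands straight up to 122 mm, then tapers to a 7 mm tip at 137 mm. Origin: centre of the disc's underside, on the bench; z up, along the spindle's axis
- wide_washer: The wide flat bearing washer: plain steel ring, outer diameter 58 mm, bore 21 mm, 6 mm thick, the widest and thinnest of the rings, lying flat. Origin: centre of its underside; z up along its axis
- ball_cage: The ball cage: brass ring with a circle of twelve steel balls showing, outer diameter 48 mm, bore 21 mm, 9 mm thick over the balls, lying flat. Origin: centre of its underside; z up along its axis
- thick_washer: The small thick bearing washer: plain steel ring, outer diameter 42 mm, bore 21 mm, 8 mm thick, lying flat. Origin: centre of its underside; z up along its axis
- bell_housing: Bell housing, dark steel, standing neck up, 64 mm tall: skirt 80 mm across outside, 75 mm inside, with a 6 mm roof whose underside is 30 mm above the rim; on the roof a neck 30 mm across and 28 mm tall to grip it by; bore 21 mm through neck and roof. Fitted, the roof rests on the bearing's top washer. Origin: centre of the skirt's lower rim; z up along its axis
- set_collar: The set collar: short sleeve of dark steel, outer diameter 32 mm, bore 21 mm, 21 mm tall, a small bright screw in its side; the smallest and tallest of the four rings. It goes on top of the housing's neck. Origin: centre of its underside; z up along its axis
- screwdriver: Bystander: screwdriver with a red handle lying down, 206 mm long, 25 mm thick. Origin: centre of its underside; its length lies along its y axis
- oil_bottle: Bystander: dark grey bottle, 67 x 75 mm wide, with a turned brown wooden stopper, 263 mm tall. Origin: centre of its underside; z up
There are look-alikes about, which are no part of the job. Leave any blue or green look-alike of the thick_washer alone. There is more than one size of the bell_housing; the job needs the largest.

How it is judged:
By the outcome, as a careful person would: the job done as asked, in the order asked, and still so for the second after the job is handed in, with the robot touching nothing.
It also fails if it takes over 122 s, if anything falls off the work surface, if the arm or the gripper's body presses on something with over 40 N, if the wrist force passes 120 N, or if a joint passes its speed limit or range.

## Working session

There is one attempt and no reset: what is moved stays moved. The work goes in short steps, Python scripts to look and compute and a tool call to move; the robot and the scene stay as the last step left them, time stands still between calls to the robot, and variables do not carry over. Pictures are saved under pics/ and viewed, at most 14 in all, crops included, and the job is handed in when it is done.

Besides the shell and the picture viewer there is one more tool, called after "Call:" as name(argument=value, ...) on one line, values as JSON. arm_command: Moves the arm, as the interface text tells. Scaled input: -1 to 1 covers 0.3 m each way for a shift and 360 degrees each way for a turn. Its arguments: {"type":"object","properties":{"increments":{"type":"array","items":{"type":"array"}},"grip_force":{"type":"number"}},"required":["increments"]}

```bash
mkdir -p pics; ls; python3 - <<'E'
from workcell import ctrl
import cv2,numpy as np,pickle
s=ctrl.read_state();print({k:np.round(v,3).tolist() for k,v in s.items()})
for n in("top","scene"):
    d=ctrl.snapshot(n);pickle.dump(d,open(f"pics/{n}0.pkl","wb"));cv2.imwrite(f"pics/{n}0.png",cv2.resize(d["image"][:,:,::-1],(800,600),interpolation=cv2.INTER_CUBIC))
    print(d["mtx"],d["R"],d["t"])
E
```

```text
pics
{'time': 0.0, 'q': [1.2, 0.616, -0.013, 1.425, 0.008, 1.103, -0.04], 'joint_velocities': [0.001, -0.0, 0.001, -0.0, 0.001, -0.002, 0.001], 'effort': [0.0, -45.893, 0.209, -16.574, -0.061, 0.021, 0.0], 'tool_pos': [0.219, -0.611, 0.243], 'eef_rot': [[0.941, 0.338, -0.001], [0.338, -0.941, 0.002], [-0.0, -0.003, -1.0]], 'ft_force': [-0.591, -0.15, 0.457], 'torque': [-0.009, 0.056, -0.016], 'grip_force': 0.0, 'grip_width': 0.998}
[[371.9727419    0.         257.83778817]
 [  0.         371.9727419  184.65314258]
 [  0.           0.           1.        ]] [[-0.0085262  -0.99993448 -0.00763744]
 [-0.98803947  0.00960027 -0.15390207]
 [ 0.15396531  0.0062339  -0.98805659]] [-0.01825596  0.54713556  0.91330445]
[[412.79615174   0.         256.93465426]
 [  0.         412.79615174 193.5915375 ]
 [  0.           0.           1.        ]] [[ 0.62745179 -0.7786244  -0.0069494 ]
 [-0.47189316 -0.37314402 -0.79879934]
 [ 0.61937153  0.50448745 -0.60155742]] [-0.37275355  0.2594477   0.62823787]
```

View pics/top0.png

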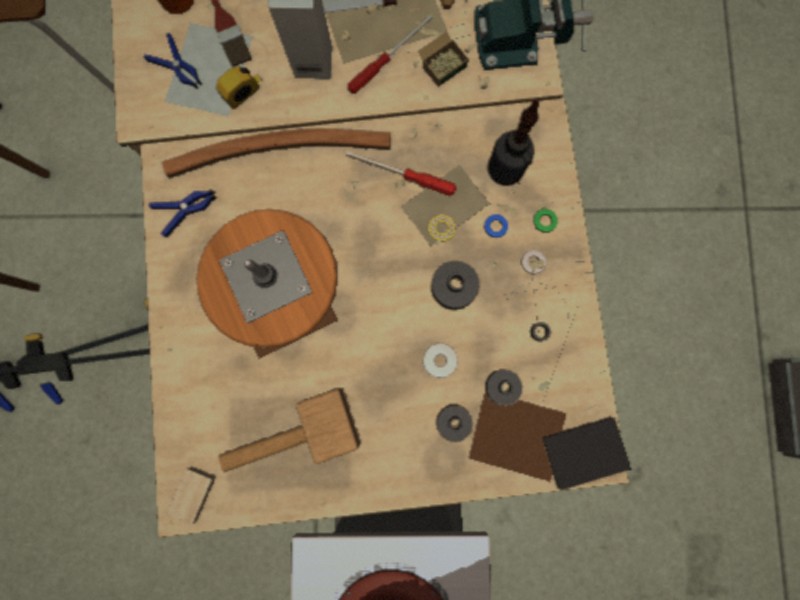

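View pics/scene0.png

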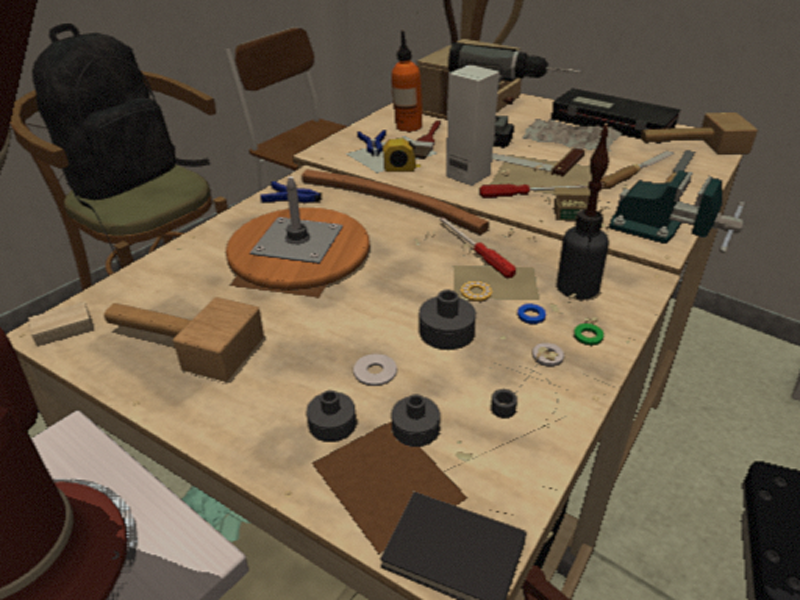

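The top view, in 800x600 pixels, shows:
- spindle (263,275)
- wide washer (440,361)
- ball cage (441,229)
- plain thick washer (534,261), with the blue (496,226) and green (545,220) look-alikes nearby
- set collar (540,332)
- bell candidates: (455,285), (504,387) and (454,423). The one at (455,285) looks largest.

I'll measure these next.

```bash
cat > h.py <<'E'
import numpy as np,cv2,pickle
def pts(d):
    z=d["z_map"];v,u=np.mgrid[:384,:512];K=d["mtx"]
    c=np.stack([(u-K[0,2])/K[0,0]*z,(v-K[1,2])/K[1,1]*z,z],-1)
    return (c-d["t"])@d["R"]   # R^T (c-t)
def cast(d,uv,h):
    K=d["mtx"];r=np.array([(uv[0]-K[0,2])/K[0,0],(uv[1]-K[1,2])/K[1,1],1])@d["R"];o=-d["t"]@d["R"]
    return o+r*(h-o[2])/r[2]
E
python3 - <<'E'
import pickle,numpy as np
from h import *
S=dict(spindle=(263,275,16,.05),wide=(440,361,22,.003),cage=(441,229,18,.004),thick=(534,261,16,.004),bell=(455,285,28,.02),b2=(504,387,22,.02),b3=(454,423,22,.02),collar=(540,332,13,.01),bottle=(512,155,35,.05),sdr=(410,175,60,.006))
d=pickle.load(open("pics/top0.pkl","rb"));P=pts(d)
print("bench z",[np.round(P[int(y/1.5625),int(x/1.5625)],4) for x,y in((380,300),(480,330),(590,330),(250,380))])
for n,(x,y,r,h) in S.items():
    x,y,r=x/1.5625,y/1.5625,r/1.5625+2
    v,u=np.mgrid[:384,:512];m=(np.hypot(u-x,v-y)<r)&(d["z_map"]>0)&(P[...,2]>h)
    q=P[m]
    if len(q)<5: print(n,len(q));continue
    (c,dia)=cv2.minEnclosingCircle(q[:,:2].astype(np.float32))
    print(n,len(q),"ctr",np.round(c,4),"dia",round(2*dia,4),"med",np.round(np.median(q,0),4),"zmax",np.round(np.percentile(q[:,2],[50,90,99]),4))
E
```

```text
bench z [array([ 0.5342,  0.017 , -0.0012]), array([ 0.4817, -0.1529, -0.0015]), array([ 0.4799, -0.3381, -0.0006]), array([ 0.401 ,  0.2362, -0.0036])]
spindle 75 ctr [0.5738 0.2089] dia 0.0154 med [0.5704 0.2046 0.097 ] zmax [0.097  0.1269 0.1329]
wide 263 ctr [ 0.4319 -0.0784] dia 0.0648 med [ 0.4321 -0.0824  0.0048] zmax [0.0048 0.0069 0.0089]
cage 160 ctr [ 0.6649 -0.0887] dia 0.0559 med [ 0.6601 -0.0917  0.0061] zmax [0.0061 0.0082 0.0102]
thick 150 ctr [ 0.5945 -0.2506] dia 0.053 med [ 0.5958 -0.2451  0.0075] zmax [0.0075 0.0151 0.0184]
bell 705 ctr [ 0.5564 -0.1087] dia 0.0802 med [ 0.554  -0.1075  0.0349] zmax [0.0349 0.0483 0.0643]
b2 391 ctr [ 0.3862 -0.1859] dia 0.0586 med [ 0.3852 -0.1848  0.0252] zmax [0.0252 0.029  0.047 ]
b3 401 ctr [ 0.3294 -0.1034] dia 0.0584 med [ 0.3304 -0.1027  0.0251] zmax [0.0251 0.0295 0.0468]
collar 75 ctr [ 0.4781 -0.2508] dia 0.0318 med [ 0.479  -0.25    0.0187] zmax [0.0187 0.0212 0.0225]
bottle 715 ctr [ 0.7623 -0.2042] dia 0.0723 med [ 0.7554 -0.1981  0.0981] zmax [0.0981 0.1728 0.213 ]
sdr 667 ctr [ 0.7574 -0.0424] dia 0.2298 med [ 0.7525 -0.0307  0.0168] zmax [0.0168 0.0211 0.0244]
```

```bash
python3 - <<'E'
import pickle,cv2
d=pickle.load(open("pics/top0.pkl","rb"))
im=d["image"][125:290,260:380,::-1]
cv2.imwrite("pics/crop1.png",cv2.resize(im,(436,600),interpolation=cv2.INTER_CUBIC))
E
```

```text
(no output)
```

View pics/crop1.png

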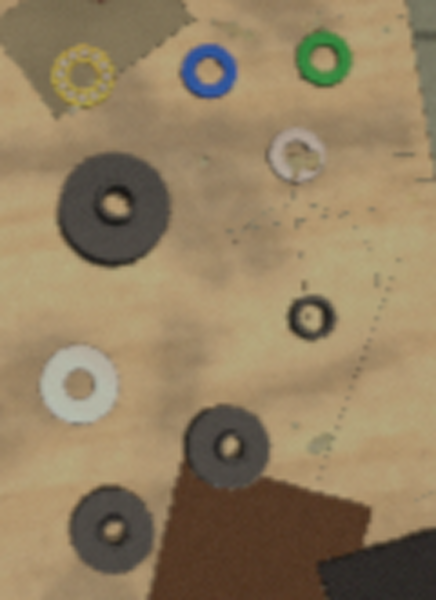

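The bell at (455,285) measures 80 mm across and 64 mm tall. The other two are about 58 mm across and 47 mm tall, so it's the right one. The enlarged crop shows the plain pale thick washer at (297,155), distinct from the blue and green ones. It has something brown at its bore that I'll check up close.

```bash
cat >> h.py <<'E'
def plan(x,y,z,yaw=0.0):
    "prints shift/turn in tool units to a tool-down pose, tool x at yaw (deg)"
    from workcell import ctrl
    from scipy.spatial.transform import Rotation as Ro
    s=ctrl.read_state();R=np.array(s["eef_rot"]);p=np.array(s["tool_pos"])
    T=Ro.from_euler("z",yaw,degrees=True).as_matrix()@np.diag([1,-1,-1.])
    print("pos",np.round(p,4),"F",np.round(s["ft_force"],1),"shift",np.round(R.T@(np.array([x,y,z])-p)/.3,4),"turn",np.round(Ro.from_matrix(R.T@T).as_rotvec()/2/np.pi,4))
def wrist():
    from workcell import ctrl
    s=ctrl.read_state();d=ctrl.snapshot("wrist");T=np.array(d["T_tool_cam"])
    Rw=np.array(s["eef_rot"])@T[:3,:3];o=np.array(s["tool_pos"])+np.array(s["eef_rot"])@T[:3,3]
    d["R"]=Rw.T;d["t"]=-Rw.T@o;return d
E
python3 -c "
from h import *
plan(.432,-.08,.2);plan(.33,-.35,.24)
from workcell import ctrl
d=wrist();print(d['T_tool_cam'],d['mtx'])"
```

```text
pos [ 0.2195 -0.6112  0.2426] F [ 0.2  0.1 -0.6] shift [ 1.2651 -1.4265  0.1452] turn [-0.0003  0.0001  0.0549]
pos [ 0.2195 -0.6112  0.2426] F [ 0.2  0.1 -0.6] shift [ 0.6409 -0.6947  0.0103] turn [-0.0003  0.0001  0.0549]
[[ 4.38989696e-05 -9.65961421e-01 -2.58686162e-01  7.10693485e-02]
 [ 9.99999863e-01 -9.27727148e-05  5.16122803e-04 -1.81008322e-04]
 [-5.22553734e-04 -2.58686149e-01  9.65961285e-01 -1.41538844e-01]
 [ 0.00000000e+00  0.00000000e+00  0.00000000e+00  1.00000000e+00]] [[268.92125171   0.         255.15055094]
 [  0.         268.92125171 191.38154526]
 [  0.           0.           1.        ]]
```

Call:
arm_command(increments=[[[0.64,-0.69,0.01],[0,0,0.055],1],[[0.64,-0.69,0.01],[0,0,0.055],1],[[0.64,-0.69,0.01],[0,0,0.055],1],[[0.64,-0.69,0.01],[0,0,0.055],1],[[0.64,-0.69,0.01],[0,0,0.055],1],[[0.64,-0.69,0.01],[0,0,0.055],1],[[0.64,-0.69,0.01],[0,0,0.055],1]], grip_force=20)

```text
time: 0.85
tool_pos: [0.333, -0.3465, 0.2405]
eef_rot: [[1.0, 0.009, 0.001], [0.009, -1.0, 0.004], [0.001, -0.004, -1.0]]
ft_force: [0.3, -0.5, -0.1]
grip_width: 1.001
grip_force: 0.0
```

```bash
python3 -c "
from h import *
plan(.432,-.08,.2)"
```

```text
pos [ 0.333  -0.3465  0.2405] F [ 0.3 -0.5 -0.1] shift [ 0.3378 -0.8848  0.1387] turn [-0.0006 -0.0001  0.0014]
```

Call:
arm_command(increments=[[[0.338,-0.885,0.14],[0,0,0.001],0.6],[[0.338,-0.885,0.14],[0,0,0.001],0.6],[[0.338,-0.885,0.14],[0,0,0.001],0.6],[[0.338,-0.885,0.14],[0,0,0.001],0.6],[[0.338,-0.885,0.14],[0,0,0.001],0.6],[[0.338,-0.885,0.14],[0,0,0.001],0.6],[[0.338,-0.885,0.14],[0,0,0.001],0.6],[[0.338,-0.885,0.14],[0,0,0.001],0.6]])

```text
time: 1.65
tool_pos: [0.4322, -0.087, 0.1984]
eef_rot: [[1.0, -0.006, -0.001], [-0.006, -1.0, -0.001], [-0.001, 0.001, -1.0]]
ft_force: [-0.6, -0.8, -0.4]
grip_width: 0.801
grip_force: 0.0
```

```bash
python3 - <<'E'
from h import *
d=wrist();pickle.dump(d,open("pics/w1.pkl","wb"));cv2.imwrite("pics/w1.png",d["image"][:,:,::-1])
E
```

```text
(no output)
```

View pics/w1.png

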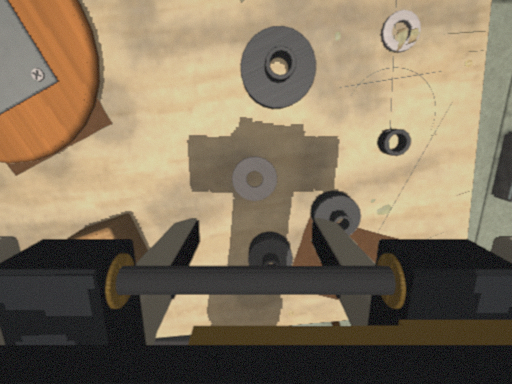

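The wrist view shows the wide washer at (254,179) in shadow, the bell at (278,67), the collar at (394,141) and the thick washer at (402,32). I'll fit circles to these.

```bash
cat >> h.py <<'E'
def ring(d,u,v,r,zt,smax=60,out=True,lo=0,hi=255):
    "largest low-saturation blob in a window -> outer hull points cast to plane zt, least-squares circle"
    hsv=cv2.cvtColor(d["image"],cv2.COLOR_RGB2HSV);m=((hsv[...,1]<smax)&(hsv[...,2]>=lo)&(hsv[...,2]<=hi)).astype(np.uint8)
    w=np.zeros_like(m);cv2.circle(w,(u,v),r,1,-1);m&=w
    cs,_=cv2.findContours(m,cv2.RETR_EXTERNAL,cv2.CHAIN_APPROX_NONE);c=max(cs,key=cv2.contourArea)
    h=cv2.convexHull(c)[:,0];q=np.array([cast(d,p,zt) for p in h])[:,:2]
    A=np.c_[2*q,np.ones(len(q))];s=np.linalg.lstsq(A,(q**2).sum(1),rcond=None)[0]
    D=2*np.sqrt(s[2]+s[0]**2+s[1]**2);res=np.abs(np.hypot(*(q-s[:2]).T)-D/2).max()
    return np.round([s[0],s[1],D,res],4),len(c)
E
python3 - <<'E'
from h import *
d=pickle.load(open("pics/w1.pkl","rb"));hsv=cv2.cvtColor(d["image"],cv2.COLOR_RGB2HSV)
for p in((240,179),(254,179),(225,150),(254,205),(395,20),(385,50)):print(p,hsv[p[1],p[0]])
for s in(40,60,75,90):
  print(s,"wide",ring(d,254,179,32,.006,s),"thick",ring(d,402,32,27,.008,s),"collar",ring(d,394,141,24,.021,255,hi=90))
t=pickle.load(open("pics/top0.pkl","rb"))
for s in(40,60,75,90):print(s,"top wide",ring(t,282,231,16,.006,s),"thick",ring(t,342,167,14,.008,s))
P=pts(d);q=P[(d["z_map"]>0)&(P[...,2]>.055)&(np.hypot(P[...,0]-.556,P[...,1]+.108)<.03)]
print("bell neck",np.round(cv2.minEnclosingCircle(q[:,:2].astype(np.float32)),4) if 0 else cv2.minEnclosingCircle(q[:,:2].astype(np.float32)),q.mean(0))
q=P[(d["z_map"]>0)&(np.abs(P[...,2]-.036)<.002)&(np.hypot(P[...,0]-.556,P[...,1]+.108)<.05)]
print("bell roof",cv2.minEnclosingCircle(q[:,:2].astype(np.float32)))
E
```

```text
(240, 179) [ 11  23 122]
(254, 179) [ 17  73 112]
(225, 150) [ 17  67 118]
(254, 205) [ 18  71 122]
(395, 20) [ 12  28 204]
(385, 50) [ 18  77 195]
40 wide (array([ 4.306e-01, -8.590e-02,  5.660e-02,  3.000e-04]), 126) thick (array([ 0.5959, -0.2486,  0.0417,  0.0007]), 150) collar (array([ 0.4776, -0.2491,  0.0334,  0.0029]), 91)
60 wide (array([ 0.4305, -0.0857,  0.0585,  0.0006]), 131) thick (array([ 0.5962, -0.2485,  0.0424,  0.0008]), 138) collar (array([ 0.4776, -0.2491,  0.0334,  0.0029]), 91)
75 wide (array([ 0.43  , -0.0854,  0.0803,  0.0032]), 322) thick (array([ 0.5976, -0.2492,  0.052 ,  0.0047]), 223) collar (array([ 0.4776, -0.2491,  0.0334,  0.0029]), 91)
90 wide (array([ 0.4287, -0.0858,  0.082 ,  0.0006]), 180) thick (array([ 0.5946, -0.2504,  0.0566,  0.0026]), 152) collar (array([ 0.4776, -0.2491,  0.0334,  0.0029]), 91)
40 top wide (array([ 0.431 , -0.0831,  0.0538,  0.0005]), 58) thick (array([ 0.5844, -0.2362,  0.008 ,  0.001 ]), 6)
60 top wide (array([ 0.4309, -0.0836,  0.0566,  0.0005]), 60) thick (array([ 0.5976, -0.2465,  0.0398,  0.0011]), 53)
75 top wide (array([ 0.4311, -0.0832,  0.0586,  0.0006]), 62) thick (array([ 0.5976, -0.247 ,  0.0429,  0.001 ]), 44)
90 top wide (array([ 0.4319, -0.0821,  0.0751,  0.0051]), 90) thick (array([ 0.5987, -0.2486,  0.0706,  0.01  ]), 96)
bell neck ((0.55504310131073, -0.11209560185670853), 0.015112427063286304) [ 0.55495953 -0.11181358  0.06332872]
bell roof ((0.5548355579376221, -0.1120801568031311), 0.039852675050497055)
```

```bash
python3 -c "
from h import *
plan(.4305,-.0858,.0275)"
```

```text
pos [ 0.4319 -0.0881  0.1986] F [-0.3  0.  -0.4] shift [-0.0043 -0.0081  0.5703] turn [ 0.0002  0.0001 -0.0014]
```

Call:
arm_command(increments=[[[-0.004,-0.007,0.15],[0,0,-0.001],0.6],[[-0.004,-0.007,0.3],[0,0,-0.001],0.6],[[-0.004,-0.007,0.45],[0,0,-0.001],0.6],[[-0.004,-0.007,0.53],[0,0,-0.001],0.6],[[-0.004,-0.007,0.57],[0,0,-0.001],0.6],[[-0.004,-0.007,0.57],[0,0,-0.001],0.6],[[-0.004,-0.007,0.57],[0,0,-0.001],0.6]])

```text
time: 2.4
tool_pos: [0.4306, -0.0868, 0.0275]
eef_rot: [[1.0, -0.005, -0.0], [-0.005, -1.0, -0.001], [-0.0, 0.001, -1.0]]
ft_force: [-0.2, 0.3, -0.5]
grip_width: 0.795
grip_force: 0.0
```

```bash
python3 -c "
from h import *
plan(.4305,-.0858,.0275)"
```

```text
pos [ 0.4306 -0.0868  0.0275] F [-0.2  0.3 -0.5] shift [-0.0005 -0.0034  0.0002] turn [ 0.0002  0.     -0.0008]
```

Accurate. Now I'll close and lift.

Call:
arm_command(increments=[[[0,0,0],[0,0,0],-0.2],[[0,0,0],[0,0,0],-0.2],[[0,0,0],[0,0,0],-0.2],[[0,0,0],[0,0,0],-0.2],[[0,0,0],[0,0,0],-0.2],[[0,0,0],[0,0,0],-0.2],[[0,0,-0.1],[0,0,0],-0.2],[[0,0,-0.25],[0,0,0],-0.2],[[0,0,-0.4],[0,0,0],-0.2],[[0,0,-0.55],[0,0,0],-0.2],[[0,0,-0.65],[0,0,0],-0.2],[[0,0,-0.65],[0,0,0],-0.2]])

```text
time: 3.6
tool_pos: [0.4331, -0.0842, 0.2263]
eef_rot: [[1.0, 0.0, 0.009], [0.0, -1.0, -0.001], [0.009, 0.001, -1.0]]
ft_force: [-0.2, 0.5, -0.7]
grip_width: 0.617
grip_force: 20.0
```

```bash
python3 -c "
from h import *
plan(.49,.12,.225)
from workcell import ctrl
d=wrist();print('wide?',ctrl.read_state()['grip_width']*93)
cv2.imwrite('pics/w2.png',d['image'][:,:,::-1])
for n in ('top','scene'):
  t=pickle.load(open(f'pics/{n}0.pkl','rb'));P=pts(t)
  q=P[(t['z_map']>0)&(P[...,2]>.125)&(np.hypot(P[...,0]-.573,P[...,1]-.207)<.03)];print(n,len(q),q.mean(0))
  q=P[(t['z_map']>0)&(P[...,2]>.040)&(P[...,2]<.05)&(np.hypot(P[...,0]-.573,P[...,1]-.207)<.03)];print(n,len(q),q.mean(0),cv2.minEnclosingCircle(q[:,:2].astype(np.float32)))
  q=P[(t['z_map']>0)&(P[...,2]>.018)&(P[...,2]<.03)&(np.hypot(P[...,0]-.573,P[...,1]-.207)<.15)];print('disc',cv2.minEnclosingCircle(q[:,:2].astype(np.float32)))
"
```

```text
pos [ 0.4331 -0.0842  0.2263] F [-0.2  0.5 -0.7] shift [ 0.1896 -0.6808  0.0054] turn [ 0.0001 -0.0014  0.    ]
wide? 57.11648656408379
top 27 [0.57358131 0.20817602 0.13081683]
top 90 [0.5718946  0.20664188 0.04554841] ((0.574195921421051, 0.209976464509964), 0.017042094841599464)
disc ((0.573955774307251, 0.20984846353530884), 0.11842884868383408)
scene 23 [0.57055845 0.20446749 0.13012464]
scene 69 [0.56849837 0.20177082 0.04510035] ((0.5715089440345764, 0.20546673238277435), 0.01803632080554962)
disc ((0.5703563690185547, 0.20577777922153473), 0.11900486052036285)
```

View pics/w2.png

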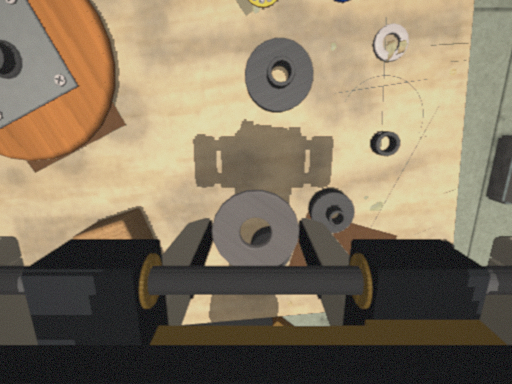

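The washer is held, at (255,230) in the view. Next I'll move to just short of the spindle and measure it with the wrist camera.

Call:
arm_command(increments=[[[0.22,-0.94,0],[0,-0.001,0],-0.2],[[0.22,-0.94,0],[0,-0.001,0],-0.2],[[0.22,-0.94,0],[0,-0.001,0],-0.2],[[0.22,-0.94,0],[0,-0.001,0],-0.2],[[0.22,-0.94,0],[0,-0.001,0],-0.2],[[0.22,-0.94,0],[0,-0.001,0],-0.2],[[0.22,-0.94,0],[0,-0.001,0],-0.2],[[0.22,-0.94,0],[0,-0.001,0],-0.2]])

```text
time: 4.45
tool_pos: [0.4954, 0.198, 0.2201]
eef_rot: [[1.0, 0.002, -0.011], [0.002, -1.0, -0.002], [-0.011, 0.002, -1.0]]
ft_force: [-0.5, -0.9, -1.7]
grip_width: 0.617
grip_force: 20.0
```

```bash
python3 -c "
from h import *
plan(.573,.207,.225)
d=wrist();pickle.dump(d,open('pics/w3.pkl','wb'));cv2.imwrite('pics/w3.png',d['image'][:,:,::-1]);P=pts(d)
q=P[(d['z_map']>0)&(P[...,2]>.12)&(P[...,2]<.145)&(np.hypot(P[...,0]-.573,P[...,1]-.207)<.03)];print(len(q),q.mean(0),q.max(0),q.min(0))
q=P[(d['z_map']>0)&(np.abs(P[...,2]-.047)<.003)&(np.hypot(P[...,0]-.573,P[...,1]-.207)<.03)];print(len(q),q.mean(0),cv2.minEnclosingCircle(q[:,:2].astype(np.float32)))
q=P[(d['z_map']>0)&(np.abs(P[...,2]-.027)<.004)&(np.hypot(P[...,0]-.573,P[...,1]-.207)<.1)];print(len(q),cv2.minAreaRect(q[:,:2].astype(np.float32)))
"
```

```text
pos [0.4954 0.198  0.2201] F [-0.5 -0.9 -1.7] shift [ 0.2585 -0.0292 -0.0195] turn [0.0003 0.0018 0.0004]
302 [0.57331087 0.20694579 0.13028965] [0.5811569  0.21516397 0.13928943] [0.5656236  0.1997302  0.12006805]
433 [0.5724539  0.20514337 0.04750604] ((0.5733477473258972, 0.2070302665233612), 0.01685108244419098)
12851 ((0.5740412473678589, 0.20730313658714294), (0.19741493463516235, 0.19899393618106842), 4.163023471832275)
```

View pics/w3.png

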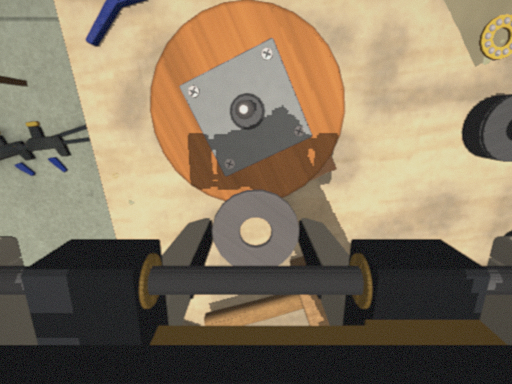

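The spindle shows at (247,110), giving (0.5733, 0.2070) with the shoulder at the right height and size. The washer in hand is at (256,231). I'll check how it sits in the gripper.

```bash
python3 -c "
from h import *
d=pickle.load(open('pics/w3.pkl','rb'));P=pts(d)
q=P[(d['z_map']>0)&(np.hypot(P[...,0]-.4954,P[...,1]-.198)<.031)&(P[...,2]>.17)&(P[...,2]<.215)]
v,u=np.nonzero((d['z_map']>0)&(P[...,2]>.17));print(len(q),np.median(q,0),cv2.minEnclosingCircle(q[:,:2].astype(np.float32)))
A=np.c_[q[:,:2],np.ones(len(q))];print('tilt',np.linalg.lstsq(A,q[:,2],rcond=None)[0])
plan(.5733,.207,.225)"
```

```text
5061 [0.49753284 0.1980101  0.19836546] ((0.4963092803955078, 0.1979639083147049), 0.030821144580841064)
tilt [-0.01716963  0.00025799  0.20721873]
pos [0.4958 0.1964 0.2205] F [-0.   0.1 -0.2] shift [ 0.2583 -0.0356 -0.018 ] turn [ 0.0004  0.0017 -0.0001]
```

Call:
arm_command(increments=[[[0.2,-0.033,-0.018],[0,0.0017,0],-0.2],[[0.258,-0.033,-0.018],[0,0.0017,0],-0.2],[[0.258,-0.033,-0.018],[0,0.0017,0],-0.2],[[0.258,-0.033,-0.018],[0,0.0017,0],-0.2],[[0.258,-0.033,-0.018],[0,0.0017,0],-0.2]])

```text
time: 5.0
tool_pos: [0.5732, 0.2061, 0.2269]
eef_rot: [[1.0, -0.002, 0.002], [-0.002, -1.0, -0.001], [0.002, 0.001, -1.0]]
ft_force: [-1.0, 0.1, -0.2]
grip_width: 0.616
grip_force: 20.0
```

```bash
python3 -c "
from h import *
plan(.5733,.207,.081)"
```

```text
pos [0.5732 0.2061 0.2269] F [-1.   0.1 -0.2] shift [-0.0006 -0.0036  0.4865] turn [ 0.0002 -0.0003 -0.0003]
```

Call:
arm_command(increments=[[[0,-0.003,0.1],[0,0,0],-0.2],[[0,-0.003,0.2],[0,0,0],-0.2],[[0,-0.003,0.3],[0,0,0],-0.2],[[0,-0.003,0.4],[0,0,0],-0.2],[[0,-0.003,0.46],[0,0,0],-0.2],[[0,-0.003,0.485],[0,0,0],-0.2],[[0,-0.003,0.485],[0,0,0],-0.2],[[0,-0.003,0.485],[0,0,0],-0.2]])

```text
time: 5.8
tool_pos: [0.5756, 0.2085, 0.0833]
eef_rot: [[1.0, -0.001, 0.006], [-0.001, -1.0, 0.001], [0.006, -0.001, -1.0]]
ft_force: [-0.4, 0.2, -0.7]
grip_width: 0.614
grip_force: 20.0
```

```bash
python3 -c "
from h import *
plan(.5733,.207,.080)"
```

```text
pos [0.5756 0.2085 0.0833] F [-0.4  0.2 -0.7] shift [-0.0076  0.0049  0.0109] turn [-0.0001 -0.001  -0.0001]
```

Call:
arm_command(increments=[[[-0.007,0.005,0.009],[0,-0.001,0],-0.2],[[-0.007,0.005,0.009],[0,-0.001,0],-0.2],[[-0.007,0.005,0.009],[0,-0.001,0],0.7],[[-0.007,0.005,0.009],[0,-0.001,0],0.7],[[-0.007,0.005,0.009],[0,-0.001,0],0.7],[[-0.007,0.005,0.009],[0,-0.001,0],0.7],[[-0.007,0.005,0.009],[0,-0.001,0],0.7],[[-0.007,0.005,-0.1],[0,-0.001,0],0.7],[[-0.007,0.005,-0.25],[0,-0.001,0],0.7],[[-0.007,0.005,-0.4],[0,-0.001,0],0.7],[[-0.15,0.005,-0.45],[0,-0.001,0],0.7],[[-0.25,0.005,-0.45],[0,-0.001,0],0.7],[[-0.25,0.005,-0.45],[0,-0.001,0],0.7]])

```text
time: 7.1
tool_pos: [0.4954, 0.2075, 0.2177]
eef_rot: [[1.0, 0.003, -0.005], [0.003, -1.0, 0.0], [-0.005, -0.0, -1.0]]
ft_force: [-0.5, -0.4, 0.2]
grip_width: 0.852
grip_force: 0.0
```

```bash
cat >> h.py <<'E'
def stack(r,lo,hi,name=None):
    d=wrist();P=pts(d);k=(d['z_map']>0)&(np.hypot(P[...,0]-.5733,P[...,1]-.207)<r)&(P[...,2]>lo)&(P[...,2]<hi);q=P[k]
    A=np.c_[q[:,:2]-[.5733,.207],np.ones(len(q))];s=np.linalg.lstsq(A,q[:,2],rcond=None)[0]
    print("n",len(q),"zmed",round(float(np.median(q[:,2])),4),"tilt",s[:2].round(3),"z0",s[2].round(4),"circ",cv2.minEnclosingCircle(q[:,:2].astype(np.float32)))
    if name: cv2.imwrite(name,d['image'][:,:,::-1])
    return d
E
python3 -c "
from h import *
stack(.034,.04,.062,'pics/w4.png');plan(.6,-.06,.2)"
```

```text
n 1926 zmed 0.0534 tilt [0.005 0.   ] z0 0.0533 circ ((0.572242796421051, 0.20597653090953827), 0.029018200933933258)
pos [0.4979 0.2072 0.2175] F [ 0.4 -0.3  0.4] shift [0.3392 0.8911 0.0572] turn [-0.      0.0003  0.0002]
```

The wide washer lies flat with its top at 53 mm, as it should. Next is the ball cage.

Call:
arm_command(increments=[[[0.36,0.98,0.05],[0,0,0],0.5],[[0.36,0.98,0.05],[0,0,0],0.5],[[0.36,0.98,0.05],[0,0,0],0.5],[[0.36,0.98,0.05],[0,0,0],0.5],[[0.36,0.98,0.05],[0,0,0],0.5],[[0.36,0.98,0.05],[0,0,0],0.5],[[0.36,0.98,0.05],[0,0,0],0.5],[[0.36,0.98,0.05],[0,0,0],0.5],[[0.36,0.98,0.05],[0,0,0],0.5]])

```text
time: 8.05
tool_pos: [0.6074, -0.0857, 0.201]
eef_rot: [[1.0, 0.0, -0.003], [0.0, -1.0, 0.002], [-0.003, -0.002, -1.0]]
ft_force: [-0.5, 0.8, 0.4]
grip_width: 0.752
grip_force: 0.0
```

```bash
python3 -c "
from h import *
d=wrist();P=pts(d);cv2.imwrite('pics/w5.png',d['image'][:,:,::-1])
def obj(x,y,r,lo,hi):
  q=P[(d['z_map']>0)&(np.hypot(P[...,0]-x,P[...,1]-y)<r)&(P[...,2]>lo)&(P[...,2]<hi)];print(len(q),np.median(q,0),cv2.minEnclosingCircle(q[:,:2].astype(np.float32)),q[:,2].max())
obj(.663,-.092,.032,.004,.02);obj(.597,-.248,.028,.004,.03)
plan(.663,-.092,.0275)"
```

```text
980 [ 0.65958429 -0.09327565  0.00765651] ((0.6588318943977356, -0.09321774542331696), 0.0240704957395792) 0.010730903064943873
715 [ 0.59698554 -0.24633081  0.00879116] ((0.5964452028274536, -0.24940182268619537), 0.021421240642666817) 0.021285588582902817
pos [ 0.6073 -0.0846  0.2013] F [-0.5  0.8 -0.2] shift [0.1869 0.0266 0.5788] turn [-0.0004  0.0004  0.0004]
```

View pics/w5.png

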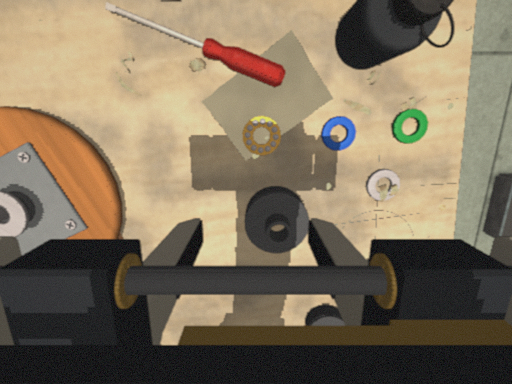

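The cage at (262,137) gives (0.6588, -0.0932), 48 mm across. The blue ring at (338,132) is near, so I'll narrow the jaws to about 60 mm.

Call:
arm_command(increments=[[[0.1,0.027,0],[0,0,0],0.3],[[0.173,0.029,0.1],[0,0,0],0.3],[[0.173,0.029,0.25],[0,0,0],0.3],[[0.173,0.029,0.4],[0,0,0],0.3],[[0.173,0.029,0.5],[0,0,0],0.3],[[0.173,0.029,0.57],[0,0,0],0.3],[[0.173,0.029,0.57],[0,0,0],0.3],[[0.173,0.029,0.57],[0,0,0],0.3]])

```text
time: 8.9
tool_pos: [0.6592, -0.0937, 0.0312]
eef_rot: [[1.0, 0.002, -0.002], [0.002, -1.0, 0.001], [-0.002, -0.001, -1.0]]
ft_force: [-0.2, 0.1, 0.5]
grip_width: 0.65
grip_force: 0.0
```

```bash
python3 -c "
from h import *
plan(.6588,-.0932,.029)"
```

```text
pos [ 0.6592 -0.0937  0.0312] F [-0.2  0.1  0.5] shift [-0.0015 -0.0016  0.0072] turn [-0.0002  0.0002  0.0003]
```

Call:
arm_command(increments=[[[0,0,0.007],[0,0,0],0.3],[[0,0,0.007],[0,0,0],-0.4],[[0,0,0.007],[0,0,0],-0.4],[[0,0,0.007],[0,0,0],-0.4],[[0,0,0.007],[0,0,0],-0.4],[[0,0,0.007],[0,0,0],-0.4],[[0,0,0.007],[0,0,0],-0.4],[[0,0,-0.1],[0,0,0],-0.4],[[0,0,-0.25],[0,0,0],-0.4],[[0,0,-0.4],[0,0,0],-0.4],[[-0.15,-0.02,-0.55],[0,0,0],-0.4],[[-0.25,-0.1,-0.65],[0,0,0],-0.4],[[-0.28,-0.25,-0.65],[0,0,0],-0.4],[[-0.28,-0.4,-0.65],[0,0,0],-0.4],[[-0.28,-0.55,-0.65],[0,0,0],-0.4],[[-0.28,-0.7,-0.65],[0,0,0],-0.4],[[-0.28,-0.85,-0.65],[0,0,0],-0.4],[[-0.28,-0.98,-0.65],[0,0,0],-0.4],[[-0.28,-0.98,-0.65],[0,0,0],-0.4]])

```text
time: 10.8
tool_pos: [0.5734, 0.2068, 0.2249]
eef_rot: [[1.0, 0.011, -0.003], [0.011, -1.0, 0.006], [-0.003, -0.006, -1.0]]
ft_force: [-0.5, 0.9, -0.6]
grip_width: 0.506
grip_force: 20.0
```

```bash
python3 -c "
from h import *
from workcell import ctrl
s=ctrl.read_state();print(s['grip_width']*93)
d=wrist();P=pts(d);p=s['tool_pos']
q=P[(d['z_map']>0)&(np.abs(P[...,1]-p[1])<.022)&(np.abs(P[...,0]-p[0])<.04)&(P[...,2]>p[2]-.05)&(P[...,2]<p[2]-.01)];print(len(q),'med rel',np.median(q,0)-p,cv2.minEnclosingCircle((q-p)[:,:2].astype(np.float32)),(q-p).min(0),(q-p).max(0))
plan(.5733,.207,.225)"
```

```text
47.09157321272245
3138 med rel [ 1.73979356e-03 -5.02583200e-06 -2.18087615e-02] ((2.3573587895953096e-05, 2.9927474315627478e-05), 0.02415589988231659) [-0.02364281 -0.0219807  -0.02708906] [ 0.02383277  0.0219967  -0.01849726]
pos [0.5742 0.202  0.2248] F [-0.7 -0.1 -0.3] shift [-0.003  -0.0166 -0.0005] turn [-0.0002  0.0005  0.001 ]
```

Call:
arm_command(increments=[[[0,0,0],[0,0,0],-0.4],[[0,0,0],[0,0,0],-0.4]])

```text
time: 11.05
tool_pos: [0.5759, 0.1953, 0.2254]
eef_rot: [[1.0, -0.004, -0.002], [-0.004, -1.0, -0.002], [-0.002, 0.002, -1.0]]
ft_force: [-0.7, 0.0, -0.6]
grip_width: 0.51
grip_force: 20.0
```

```bash
python3 -c "
from h import *
plan(.5733,.207,.083)"
```

```text
pos [0.5759 0.1953 0.2254] F [-0.7  0.  -0.6] shift [-0.008  -0.0398  0.4745] turn [ 0.0003  0.0003 -0.0007]
```

Call:
arm_command(increments=[[[-0.006,-0.023,0.08],[0,0,0],-0.4],[[-0.006,-0.023,0.08],[0,0,0],-0.4],[[-0.006,-0.023,0.08],[0,0,0],-0.4],[[-0.006,-0.023,0.08],[0,0,0],-0.4]])

```text
time: 11.45
tool_pos: [0.5745, 0.2039, 0.2025]
eef_rot: [[1.0, -0.002, -0.0], [-0.002, -1.0, 0.0], [-0.0, -0.0, -1.0]]
ft_force: [-0.3, 0.3, 0.0]
grip_width: 0.508
grip_force: 20.0
```

```bash
python3 -c "
from h import *
plan(.5733,.207,.083)"
```

```text
pos [0.5745 0.2039 0.2025] F [-0.3  0.3  0. ] shift [-0.0038 -0.0102  0.3985] turn [-0.      0.     -0.0004]
```

Call:
arm_command(increments=[[[-0.003,-0.006,0.06],[0,0,0],-0.4],[[-0.003,-0.006,0.08],[0,0,0],-0.4],[[-0.003,-0.006,0.08],[0,0,0],-0.4],[[-0.003,-0.006,0.08],[0,0,0],-0.4]])

```text
time: 11.85
tool_pos: [0.5731, 0.2066, 0.1782]
eef_rot: [[1.0, -0.001, -0.001], [-0.001, -1.0, 0.0], [-0.001, -0.0, -1.0]]
ft_force: [0.8, -0.0, -0.4]
grip_width: 0.508
grip_force: 20.0
```

```bash
python3 -c "
from h import *
plan(.5733,.207,.083)"
```

```text
pos [0.5731 0.2066 0.1782] F [ 0.8 -0.  -0.4] shift [ 0.0008 -0.0013  0.3175] turn [-0.      0.0001 -0.0002]
```

Now on target. I'll descend, release and retreat.

Call:
arm_command(increments=[[[0,0,0.08],[0,0,0],-0.4],[[0,0,0.16],[0,0,0],-0.4],[[0,0,0.24],[0,0,0],-0.4],[[0,0,0.29],[0,0,0],-0.4],[[0,0,0.315],[0,0,0],-0.4],[[0,0,0.315],[0,0,0],-0.4],[[0,0,0.315],[0,0,0],-0.4]])

```text
time: 12.55
tool_pos: [0.5734, 0.2071, 0.0842]
eef_rot: [[1.0, -0.001, 0.0], [-0.001, -1.0, 0.001], [0.0, -0.001, -1.0]]
ft_force: [-0.0, 1.1, 0.0]
grip_width: 0.508
grip_force: 20.0
```

```bash
python3 -c "
from h import *
plan(.5733,.207,.083)"
```

```text
pos [0.5734 0.2071 0.0842] F [-0.   1.1  0. ] shift [-0.0002  0.0003  0.004 ] turn [-0.0001 -0.     -0.0001]
```

Call:
arm_command(increments=[[[0,0,0.003],[0,0,0],-0.4],[[0,0,0.003],[0,0,0],0.5],[[0,0,0.003],[0,0,0],0.5],[[0,0,0.003],[0,0,0],0.5],[[0,0,0.003],[0,0,0],0.5],[[0,0,0.003],[0,0,0],0.5],[[0,0,-0.1],[0,0,0],0.5],[[0,0,-0.25],[0,0,0],0.5],[[0,0,-0.4],[0,0,0],0.5],[[-0.15,0,-0.45],[0,0,0],0.5],[[-0.25,0,-0.45],[0,0,0],0.5],[[-0.25,0,-0.45],[0,0,0],0.5]])

```text
time: 13.75
tool_pos: [0.4936, 0.2075, 0.2192]
eef_rot: [[1.0, 0.003, -0.004], [0.003, -1.0, 0.0], [-0.004, -0.0, -1.0]]
ft_force: [0.2, -0.1, -0.1]
grip_width: 0.753
grip_force: 0.0
```

```bash
python3 -c "
from h import *
stack(.027,.05,.075,'pics/w6.png');plan(.55,-.06,.22)"
```

```text
n 1629 zmed 0.0603 tilt [-0.026 -0.013] z0 0.059 circ ((0.5733009576797485, 0.2069878876209259), 0.027079608291387558)
pos [0.4961 0.2072 0.219 ] F [ 0.4 -0.4 -0.4] shift [ 0.1784  0.8908 -0.0041] turn [-0.      0.0003  0.0002]
```

View pics/w6.png

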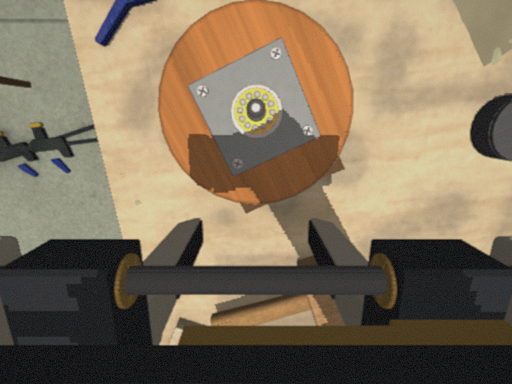

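The cage sits concentric on the washer at (256,108). Next is the thick washer.

Call:
arm_command(increments=[[[0.14,0.98,0],[0,0,0],0.3],[[0.14,0.98,0],[0,0,0],0.3],[[0.14,0.98,0],[0,0,0],0.3],[[0.14,0.98,0],[0,0,0],0.3],[[0.14,0.98,0],[0,0,0],0.3],[[0.14,0.98,0],[0,0,0],0.3]])

```text
time: 14.4
tool_pos: [0.5405, -0.0907, 0.2179]
eef_rot: [[1.0, -0.003, -0.001], [-0.003, -1.0, -0.001], [-0.001, 0.001, -1.0]]
ft_force: [0.8, -0.2, 0.2]
grip_width: 0.65
grip_force: 0.0
```

Call:
arm_command(increments=[[[0.0,0.52,0.07],[0,0,0],0.3],[[0.0,0.52,0.07],[0,0,0],0.3],[[0.0,0.52,0.07],[0,0,0],0.3],[[0.0,0.52,0.07],[0,0,0],0.3],[[0.0,0.52,0.07],[0,0,0],0.3],[[0.0,0.52,0.07],[0,0,0],0.3]])

```text
time: 15.0
tool_pos: [0.5401, -0.2418, 0.1968]
eef_rot: [[1.0, 0.001, -0.002], [0.001, -1.0, 0.002], [-0.002, -0.002, -1.0]]
ft_force: [-0.2, -0.7, 0.8]
grip_width: 0.651
grip_force: 0.0
```

```bash
python3 -c "
from h import *
d=wrist();P=pts(d);cv2.imwrite('pics/w7.png',cv2.resize(d['image'][60:260,150:370,::-1],(660,600),interpolation=cv2.INTER_CUBIC))
q=P[(d['z_map']>0)&(np.hypot(P[...,0]-.597,P[...,1]+.249)<.03)&(P[...,2]>.004)&(P[...,2]<.04)]
print(len(q),np.median(q,0),cv2.minEnclosingCircle(q[:,:2].astype(np.float32)));h=q[q[:,2]>.012];print(len(h),h.mean(0) if len(h) else '',h.max(0) if len(h) else '')
plan(.5965,-.2494,.029)"
```

```text
811 [ 0.59546817 -0.24959771  0.00877895] ((0.5957205295562744, -0.250304251909256), 0.021728912368416786)
201 [ 0.58934177 -0.25155617  0.01651321] [ 0.5976894  -0.24141745  0.02055918]
pos [ 0.5404 -0.2408  0.1971] F [-0.1  1.1  0. ] shift [0.1878 0.03   0.56  ] turn [-0.0003  0.0002  0.0004]
```

View pics/w7.png

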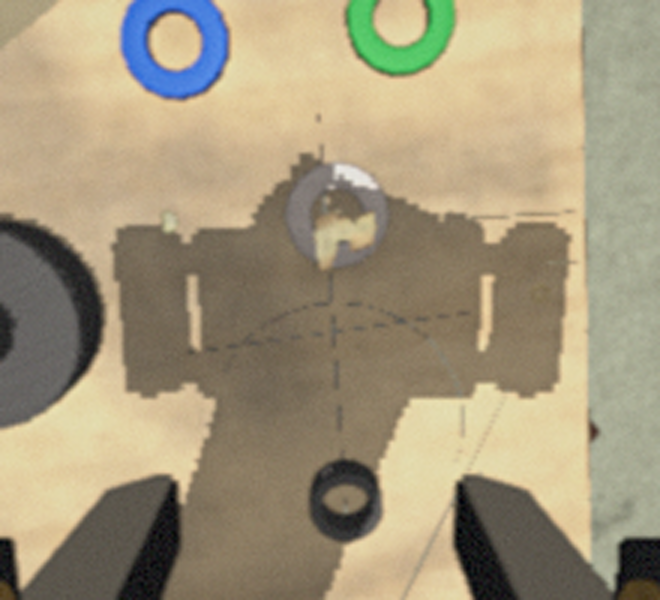

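The crop shows the plain thick washer at (337,215) with a pale crumpled wad of debris lying on it over the bore, around (343,238) and up to 20 mm high. It must come off first, so I'll measure its extent.

```bash
python3 -c "
from h import *
d=wrist();P=pts(d)
q=P[(d['z_map']>0)&(np.hypot(P[...,0]-.597,P[...,1]+.249)<.035)]
for lo in (.010,.012,.015,.018):
  h=q[q[:,2]>lo];print(lo,len(h),np.percentile(h,[1,50,99],axis=0).round(4).tolist())
h=q[q[:,2]>.0115];print(cv2.minAreaRect((h[:,:2]*1000).astype(np.float32)))
s=P[(d['z_map']>0)&(np.hypot(P[...,0]-.5957,P[...,1]+.2503)<.009)];print('bore z',np.percentile(s[:,2],[1,25,50,75,99]))
g=np.full((12,12),np.nan)
for i in range(12):
  for j in range(12):
    m=(np.abs(q[:,0]-(.618-.004*i))<.002)&(np.abs(q[:,1]-(-.228-.004*j))<.002)
    if m.any(): g[i,j]=np.median(q[m,2])*1000
print(np.round(g,0))
plan(.59,-.2515,.037)"
```

```text
0.01 9588 [[0.5622, -0.2762, 0.0155], [0.5676, -0.2509, 0.2748], [0.5912, -0.228, 0.2988]]
0.012 9566 [[0.5622, -0.2762, 0.0162], [0.5676, -0.2509, 0.2748], [0.5901, -0.228, 0.2988]]
0.015 9510 [[0.5622, -0.2762, 0.0182], [0.5675, -0.2508, 0.2748], [0.5868, -0.228, 0.2988]]
0.018 9421 [[0.5622, -0.2762, 0.262], [0.5674, -0.2508, 0.2749], [0.5763, -0.228, 0.2988]]
((577.6963500976562, -253.9471893310547), (39.23619079589844, 44.61134338378906), 53.8819580078125)
bore z [-0.00086354  0.00069117  0.00367697  0.01598943  0.01931324]
[[  1.   1.   0.   0.   1.   1.   1.   1.   1.   0.   1.   1.]
 [  1.   1.   1.   8.   8.   9.   9.   8.   8.   1.   1.  -0.]
 [  0.   1.   8.   8.   9.   8.   8.   8.   9.   9.   1.   1.]
 [  1.   8.   8.   8.   8.   1.   1.   8.   9.   9.   8.   2.]
 [  0.   9.   8.   8.   1.   1.   1.   0.   8.   9.   8.   0.]
 [  1.   8.   8.   1.   1.   7.   1.   0.   9.  11.   8.   1.]
 [  1.   9.   9.   1.  16.  17.   4.   5.  15.  15.   8.   1.]
 [  0.   8.   9.   9.  19.  19.   4.  15.  15.  15.   8.   1.]
 [  1.   1.   8.   9.  19.  19.   8.  14.  14.   9.   1.   1.]
 [  0.   1.   7.   8.  19.  18.   9.   9.   9.   8.  -0.   1.]
 [  1.   0.   1.   4.  17.  14.   8.   8.   1.   1.   2. 272.]
 [  1.   1.   0.   1.   1.   0.   1.   1.   1.   1.   1. 274.]]
pos [ 0.5404 -0.2406  0.1973] F [ 0.2  0.3 -0.8] shift [0.1659 0.0376 0.534 ] turn [-0.0002  0.0002  0.0005]
```

A tuft about 22 x 18 mm (y -0.244 to -0.264, x 0.578 to 0.596, z 8 to 19 mm) lies on the washer. I'll pinch it gently with the tips just above the washer and set it aside.

Call:
arm_command(increments=[[[0.1,0.04,0.1],[0,0,0],-0.2],[[0.162,0.042,0.2],[0,0,0],-0.2],[[0.162,0.042,0.35],[0,0,0],-0.2],[[0.162,0.042,0.45],[0,0,0],-0.2],[[0.162,0.042,0.5],[0,0,0],-0.2],[[0.162,0.042,0.52],[0,0,0],-0.2],[[0.162,0.042,0.52],[0,0,0],-0.2],[[0.162,0.042,0.52],[0,0,0],-0.2]], grip_force=6)

```text
time: 15.9
tool_pos: [0.5891, -0.2561, 0.043]
eef_rot: [[1.0, -0.0, 0.002], [-0.0, -1.0, -0.001], [0.002, 0.001, -1.0]]
ft_force: [0.2, -0.5, -0.4]
grip_width: 0.398
grip_force: 0.0
```

```bash
python3 -c "
from h import *
plan(.589,-.2535,.0355)"
```

```text
pos [ 0.5891 -0.2561  0.043 ] F [ 0.2 -0.5 -0.4] shift [-0.0003 -0.0087  0.025 ] turn [ 0.0002 -0.0002 -0.0001]
```

Call:
arm_command(increments=[[[0,-0.008,0],[0,0,0],-0.2],[[0,-0.008,0.024],[0,0,0],-0.2],[[0,-0.008,0.024],[0,0,0],-0.2],[[0,-0.008,0.024],[0,0,0],-1],[[0,-0.008,0.024],[0,0,0],-1],[[0,-0.008,0.024],[0,0,0],-1],[[0,-0.008,0.024],[0,0,0],-1],[[0,-0.008,0.024],[0,0,0],-1],[[0,-0.008,0.024],[0,0,0],-1],[[0,-0.008,-0.05],[0,0,0],-1],[[0,-0.008,-0.15],[0,0,0],-1],[[-0.05,-0.008,-0.25],[0,0,0],-1],[[-0.16,-0.008,-0.35],[0,0,0],-1],[[-0.16,-0.008,-0.35],[0,0,0],-1]])

```text
time: 17.3
tool_pos: [0.5381, -0.2557, 0.1504]
eef_rot: [[1.0, -0.004, 0.001], [-0.004, -1.0, -0.004], [0.001, 0.004, -1.0]]
ft_force: [-0.4, -0.3, -0.0]
grip_width: 0.003
grip_force: 0.0
```

```bash
python3 -c "
from h import *
d=wrist();P=pts(d);cv2.imwrite('pics/w8.png',d['image'][:,:,::-1])
q=P[(d['z_map']>0)&(np.hypot(P[...,0]-.597,P[...,1]+.249)<.03)&(P[...,2]>.004)&(P[...,2]<.04)]
print(len(q),np.median(q,0),q[:,2].max(),cv2.minEnclosingCircle(q[:,:2].astype(np.float32)))
plan(.47,-.16,.06)"
```

```text
1091 [ 0.59584637 -0.249325    0.00877398] 0.020506289069296295 ((0.5957640409469604, -0.24887491762638092), 0.022038280963897705)
pos [ 0.5393 -0.2548  0.1485] F [ 0.5  0.3 -0. ] shift [-0.2323 -0.3158  0.2941] turn [ 0.0004 -0.0002 -0.0005]
```

View pics/w8.png

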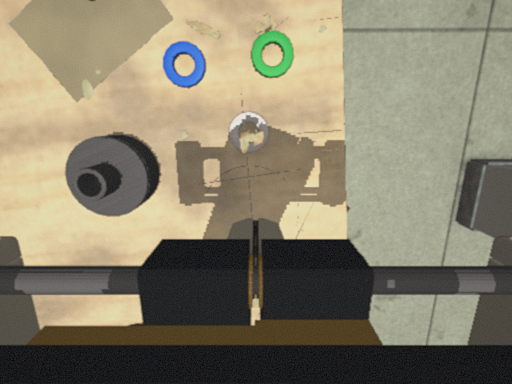

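The tuft at (252,143) is still there, and the fingers closed on nothing. I'll compare its height map with the earlier one.

```bash
python3 -c "
from h import *
d=wrist();P=pts(d)
q=P[(d['z_map']>0)&(np.hypot(P[...,0]-.597,P[...,1]+.249)<.035)&(P[...,2]<.05)]
g=np.full((12,12),np.nan)
for i in range(12):
  for j in range(12):
    m=(np.abs(q[:,0]-(.618-.004*i))<.002)&(np.abs(q[:,1]-(-.228-.004*j))<.002)
    if m.any(): g[i,j]=np.median(q[m,2])*1000
print(np.round(g,0))
plan(.5957,-.2495,.028)"
```

```text
[[ 0.  1.  0.  1.  1.  1.  1.  0.  1.  1.  0.  0.]
 [ 1.  1.  0.  7.  8.  9.  8.  8.  7.  1.  0.  1.]
 [ 0.  1.  8.  9.  9.  9.  9.  9.  9.  8.  1.  1.]
 [ 0.  8.  8.  9.  8.  4.  1.  8.  9.  8.  4.  1.]
 [ 0.  8.  9.  7.  1.  0.  1.  1.  7.  9.  8.  0.]
 [ 1.  8.  8.  2.  1. 12.  1.  1.  8. 12.  8.  1.]
 [ 1.  8.  9.  6. 17. 17.  5.  4. 15. 15.  8.  0.]
 [ 0.  9.  8.  9. 18. 19.  4.  9. 15. 15.  8.  1.]
 [ 0.  4.  8.  9. 19. 18.  7. 11. 14. 10.  2.  0.]
 [ 1.  0.  8.  9. 19. 18.  9.  9.  8.  8.  0.  0.]
 [ 0.  0.  0.  2. 16.  9.  8.  8.  1.  0.  0.  1.]
 [ 1.  1.  0.  1.  0.  0.  1.  0.  0.  1.  1.  0.]]
pos [ 0.5399 -0.2539  0.1471] F [-0.   0.7  0. ] shift [ 0.1861 -0.0151  0.3969] turn [ 0.0001  0.     -0.0003]
```

It hasn't moved at all, although the fingers closed right through it. So it's a fixed, non-solid shaving like others on the bench. I'll take the washer and check that it comes away clean.

Call:
arm_command(increments=[[[0.1,-0.014,0],[0,0,0],0.2],[[0.186,-0.014,0],[0,0,0],0.2],[[0.186,-0.014,0.1],[0,0,0],0.2],[[0.186,-0.014,0.2],[0,0,0],0.2],[[0.186,-0.014,0.3],[0,0,0],0.2],[[0.186,-0.014,0.37],[0,0,0],0.2],[[0.186,-0.014,0.392],[0,0,0],0.2],[[0.186,-0.014,0.392],[0,0,0],0.2],[[0.186,-0.014,0.392],[0,0,0],0.2]], grip_force=20)

```text
time: 18.3
tool_pos: [0.5955, -0.2484, 0.027]
eef_rot: [[1.0, 0.0, -0.003], [0.0, -1.0, 0.001], [-0.003, -0.001, -1.0]]
ft_force: [0.1, 0.2, 0.8]
grip_width: 0.601
grip_force: 0.1
```

```bash
python3 -c "
from h import *
plan(.5957,-.2495,.029)"
```

```text
pos [ 0.5955 -0.2484  0.027 ] F [0.1 0.2 0.8] shift [ 0.0007  0.0038 -0.0065] turn [-0.0002  0.0005  0.    ]
```

Call:
arm_command(increments=[[[0,0.003,-0.006],[0,0,0],0.2],[[0,0.003,-0.006],[0,0,0],-0.5],[[0,0.003,-0.006],[0,0,0],-0.5],[[0,0.003,-0.006],[0,0,0],-0.5],[[0,0.003,-0.006],[0,0,0],-0.5],[[0,0.003,-0.006],[0,0,0],-0.5],[[0,0.003,-0.1],[0,0,0],-0.5],[[0,0.003,-0.25],[0,0,0],-0.5],[[0,0.003,-0.4],[0,0,0],-0.5],[[0,0.003,-0.55],[0,0,0],-0.5],[[0,0.003,-0.66],[0,0,0],-0.5],[[0,0.003,-0.66],[0,0,0],-0.5],[[0,0.003,-0.66],[0,0,0],-0.5]])

```text
time: 19.6
tool_pos: [0.5956, -0.2503, 0.2269]
eef_rot: [[1.0, -0.001, -0.001], [-0.001, -1.0, -0.0], [-0.001, 0.0, -1.0]]
ft_force: [-0.3, -0.5, -1.1]
grip_width: 0.427
grip_force: 20.0
```

```bash
python3 -c "
from h import *
from workcell import ctrl
s=ctrl.read_state();print(s['grip_width']*93)
d=wrist();P=pts(d);p=s['tool_pos'];cv2.imwrite('pics/w9.png',d['image'][:,:,::-1])
q=P[(d['z_map']>0)&(np.abs(P[...,1]-p[1])<.019)&(np.abs(P[...,0]-p[0])<.04)&(P[...,2]>p[2]-.05)&(P[...,2]<p[2]+.005)];print(len(q),'rel',cv2.minEnclosingCircle((q-p)[:,:2].astype(np.float32)),(q-p).min(0),(q-p).max(0))
q=P[(d['z_map']>0)&(np.hypot(P[...,0]-.597,P[...,1]+.249)<.035)&(P[...,2]<.05)];print('left on bench',np.percentile(q[:,2],[50,90,99]) if len(q) else 0)
plan(.58,.04,.225)"
```

```text
39.70227301299101
2136 rel ((-0.007513352669775486, -0.00037414737744256854), 0.020978912711143494) [-0.0254649  -0.01899821 -0.02985862] [ 0.01324781  0.0188804  -0.02010685]
left on bench [0.00068831 0.00329321 0.01902884]
pos [ 0.5949 -0.25    0.2253] F [-0.3  0.3 -0.4] shift [-0.0503 -0.9665  0.0021] turn [-0.0001  0.0007 -0.0001]
```

View pics/w9.png

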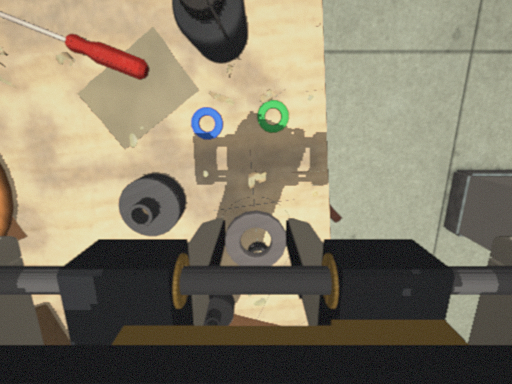

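The shaving stayed on the bench at (258,180), so the washer is clean. It seems to sit off-centre in the jaws (centre (255,239)), so I'll measure that.

```bash
python3 -c "
from h import *
from workcell import ctrl
d=wrist();P=pts(d);p=np.array(ctrl.read_state()['tool_pos']);R=np.array(ctrl.read_state()['eef_rot'])
k=(d['z_map']>0)&(np.abs(P[...,1]-p[1])<.021)&(np.abs(P[...,0]-p[0])<.04)&(P[...,2]>p[2]-.05)&(P[...,2]<p[2]+.005)
q=(P[k]-p)@R
A=np.c_[q[:,:2],np.ones(len(q))]
w=np.ones(len(q),bool)
for _ in range(6):
  s=np.linalg.lstsq(A[w],q[w,2],rcond=None)[0];w=np.abs(A@s-q[:,2])<.0015
print('plane',s.round(4),w.sum(),len(q));t=q[w];print(t.min(0),t.max(0))
ys=np.round(t[:,1],3)
for y in(-.015,-.01,-.005,0,.005,.01,.015):
  m=np.abs(t[:,1]-y)<.0008;x=np.sort(t[m,0]);g=np.argmax(np.diff(x));print(y,x[[0,g,g+1,-1]].round(4))
"
```

```text
plane [-0.0067 -0.001   0.0212] 1950 2549
[-0.02487684 -0.02082409  0.01965601] [0.01307018 0.02093829 0.02273117]
-0.015 [-0.0204 -0.0154 -0.0143  0.0069]
-0.01 [-0.0242  0.0034  0.0047  0.0096]
-0.005 [-0.0245 -0.0159  0.002   0.0128]
0 [-0.0249 -0.0179  0.0032  0.0131]
0.005 [-0.0242 -0.0173  0.0025  0.0125]
0.01 [-0.0248 -0.0097 -0.0056  0.0106]
0.015 [-0.0224 -0.0067 -0.0056  0.008 ]
```

The washer is flat but sits 7.6 mm back along tool x (bore -17.9 to +3.2 mm). So I'll aim the TCP at x = 0.5809.

Call:
arm_command(increments=[[[-0.05,-0.96,0],[0,0,0],-0.5],[[-0.05,-0.96,0],[0,0,0],-0.5],[[-0.05,-0.96,0],[0,0,0],-0.5],[[-0.05,-0.96,0],[0,0,0],-0.5],[[-0.05,-0.96,0],[0,0,0],-0.5],[[-0.05,-0.96,0],[0,0,0],-0.5]])

```text
time: 20.3
tool_pos: [0.5793, 0.0418, 0.2245]
eef_rot: [[1.0, 0.003, -0.006], [0.003, -1.0, 0.001], [-0.006, -0.001, -1.0]]
ft_force: [0.8, 0.1, -0.2]
grip_width: 0.425
grip_force: 20.0
```

Call:
arm_command(increments=[[[0.0,-0.15,0],[0,0,0],-0.5],[[0.0,-0.3,0],[0,0,0],-0.5],[[0.0,-0.43,0],[0,0,0],-0.5],[[0.0,-0.52,0],[0,0,0],-0.5],[[0.0,-0.55,0],[0,0,0],-0.5],[[0.0,-0.555,0],[0,0,0],-0.5],[[0.0,-0.555,0],[0,0,0],-0.5],[[0.0,-0.555,0],[0,0,0],-0.5]])

```text
time: 21.1
tool_pos: [0.5816, 0.2013, 0.2262]
eef_rot: [[1.0, -0.005, -0.002], [-0.005, -1.0, -0.002], [-0.002, 0.002, -1.0]]
ft_force: [-0.1, -0.2, -0.5]
grip_width: 0.428
grip_force: 20.0
```

```bash
python3 -c "
from h import *
plan(.5809,.207,.0925)"
```

```text
pos [0.5816 0.2013 0.2262] F [-0.1 -0.2 -0.5] shift [-0.0016 -0.0197  0.4456] turn [ 0.0003  0.0004 -0.0007]
```

Call:
arm_command(increments=[[[-0.001,-0.016,0.08],[0,0,0],-0.5],[[-0.001,-0.016,0.14],[0,0,0],-0.5],[[-0.001,-0.016,0.14],[0,0,0],-0.5],[[-0.001,-0.016,0.14],[0,0,0],-0.5],[[-0.001,-0.016,0.14],[0,0,0],-0.5]])

```text
time: 21.6
tool_pos: [0.5818, 0.2085, 0.1858]
eef_rot: [[1.0, -0.002, 0.001], [-0.002, -1.0, 0.001], [0.001, -0.001, -1.0]]
ft_force: [-0.2, 0.1, -0.6]
grip_width: 0.427
grip_force: 20.0
```

```bash
python3 -c "
from h import *
plan(.5809,.207,.0925)"
```

```text
pos [0.5818 0.2085 0.1858] F [-0.2  0.1 -0.6] shift [-0.0032  0.0051  0.3111] turn [-0.0001 -0.0001 -0.0003]
```

Call:
arm_command(increments=[[[-0.002,0.004,0.06],[0,0,0],-0.5],[[-0.002,0.004,0.14],[0,0,0],-0.5],[[-0.002,0.004,0.22],[0,0,0],-0.5],[[-0.002,0.004,0.28],[0,0,0],-0.5],[[-0.002,0.004,0.308],[0,0,0],-0.5],[[-0.002,0.004,0.308],[0,0,0],-0.5],[[-0.002,0.004,0.308],[0,0,0],-0.5]])

```text
time: 22.3
tool_pos: [0.581, 0.2081, 0.0933]
eef_rot: [[1.0, -0.001, 0.0], [-0.001, -1.0, 0.001], [0.0, -0.001, -1.0]]
ft_force: [-0.2, 0.9, 0.1]
grip_width: 0.428
grip_force: 20.0
```

```bash
python3 -c "
from h import *
plan(.5809,.207,.092)"
```

```text
pos [0.581  0.2081 0.0933] F [-0.2  0.9  0.1] shift [-0.0003  0.0038  0.0042] turn [-0.0001 -0.0001 -0.0002]
```

Call:
arm_command(increments=[[[0,0.003,0.003],[0,0,0],-0.5],[[0,0.003,0.003],[0,0,0],0.3],[[0,0.003,0.003],[0,0,0],0.3],[[0,0.003,0.003],[0,0,0],0.3],[[0,0.003,0.003],[0,0,0],0.3],[[0,0.003,0.003],[0,0,0],0.3],[[0,0,-0.1],[0,0,0],0.3],[[0,0,-0.25],[0,0,0],0.3],[[0,0,-0.4],[0,0,0],0.3],[[-0.15,0,-0.42],[0,0,0],0.3],[[-0.28,0,-0.42],[0,0,0],0.3],[[-0.28,0,-0.42],[0,0,0],0.3]])

```text
time: 23.5
tool_pos: [0.4899, 0.2083, 0.2183]
eef_rot: [[1.0, 0.004, -0.008], [0.004, -1.0, -0.001], [-0.008, 0.001, -1.0]]
ft_force: [0.4, 0.9, -1.1]
grip_width: 0.652
grip_force: 0.0
```

```bash
python3 -c "
from h import *
stack(.030,.066,.08,'pics/w10.png');plan(.49,-.08,.25)"
```

```text
n 937 zmed 0.0704 tilt [ 0.005 -0.002] z0 0.0703 circ ((0.572572648525238, 0.20636244118213654), 0.020891821011900902)
pos [0.4935 0.2083 0.2187] F [ 0.2  0.1 -0.1] shift [-0.0141  0.961  -0.1043] turn [0.     0.0006 0.0003]
```

The thick washer is flat with its top at 70 mm, centred. Next is the bell housing.

Call:
arm_command(increments=[[[0.03,0.98,0],[0,0,0],0.3],[[0.03,0.98,0],[0,0,0],0.3],[[0.03,0.98,0],[0,0,0],0.3],[[0.03,0.98,0],[0,0,0],0.3],[[0.03,0.98,0],[0,0,0],0.3],[[0.03,0.98,0],[0,0,0],0.3],[[0.03,0.98,0],[0,0,0],0.3]])

```text
time: 24.25
tool_pos: [0.5054, -0.0958, 0.2182]
eef_rot: [[1.0, -0.016, -0.001], [-0.016, -1.0, -0.006], [-0.001, 0.006, -1.0]]
ft_force: [-0.0, -0.5, 0.1]
grip_width: 0.648
grip_force: 0.0
```

```bash
cat > bell.py <<'E'
from h import *
d=wrist();P=pts(d)
def f(x,y,r,lo,hi):
  q=P[(d['z_map']>0)&(np.hypot(P[...,0]-x,P[...,1]-y)<r)&(P[...,2]>lo)&(P[...,2]<hi)];print(len(q),np.median(q[:,2]),cv2.minEnclosingCircle(q[:,:2].astype(np.float32)))
f(.555,-.112,.022,.062,.068);f(.555,-.112,.05,.034,.038)
plan(.555,-.112,.066)
E
python3 bell.py
```

```text
300 0.06428473619859403 ((0.5548652410507202, -0.11178825795650482), 0.014950449578464031)
2906 0.036497464201574153 ((0.5550365447998047, -0.11211522668600082), 0.039934832602739334)
pos [ 0.5057 -0.0911  0.2181] F [0.5 0.1 0.2] shift [0.1655 0.0671 0.5071] turn [ 0.0003  0.0002 -0.0016]
```

Call:
arm_command(increments=[[[0.165,0.065,0],[0,0,0],0.1],[[0.165,0.065,0.12],[0,0,-0.001],0.1],[[0.165,0.065,0.25],[0,0,-0.001],0.1],[[0.165,0.065,0.28],[0,0,-0.001],0.1],[[0.165,0.065,0.28],[0,0,-0.001],0.1],[[0.165,0.065,0.28],[0,0,-0.001],0.1]])

```text
time: 24.9
tool_pos: [0.5557, -0.1049, 0.1355]
eef_rot: [[1.0, 0.007, 0.001], [0.007, -1.0, 0.0], [0.001, -0.0, -1.0]]
ft_force: [0.7, -0.4, 0.0]
grip_width: 0.552
grip_force: 0.0
```

```bash
python3 -c "
from h import *
plan(.555,-.1119,.066)"
```

```text
pos [ 0.5557 -0.1049  0.1355] F [ 0.7 -0.4  0. ] shift [-0.0026  0.0234  0.2316] turn [-0.     -0.0001  0.0011]
```

Call:
arm_command(increments=[[[-0.002,0.015,0.1],[0,0,0],0.1],[[-0.002,0.015,0.17],[0,0,0],0.1],[[-0.002,0.015,0.228],[0,0,0],0.1],[[-0.002,0.015,0.228],[0,0,0],0.1],[[-0.002,0.015,0.228],[0,0,0],0.1]], grip_force=40)

```text
time: 25.4
tool_pos: [0.555, -0.11, 0.0675]
eef_rot: [[1.0, 0.006, 0.001], [0.006, -1.0, -0.0], [0.001, 0.0, -1.0]]
ft_force: [-0.0, 0.2, 0.5]
grip_width: 0.545
grip_force: 0.0
```

```bash
python3 -c "
from h import *
plan(.555,-.1119,.066)"
```

```text
pos [ 0.555  -0.11    0.0675] F [-0.   0.2  0.5] shift [-0.0001  0.0063  0.005 ] turn [ 0.0001 -0.0002  0.0009]
```

Call:
arm_command(increments=[[[0,0.006,0.004],[0,0,0.001],0.1],[[0,0.006,0.004],[0,0,0.001],-0.8],[[0,0.006,0.004],[0,0,0.001],-0.8],[[0,0.006,0.004],[0,0,0.001],-0.8],[[0,0.006,0.004],[0,0,0.001],-0.8],[[0,0.006,0.004],[0,0,0.001],-0.8],[[0,0.006,0.004],[0,0,0.001],-0.8],[[0,0.006,-0.1],[0,0,0.001],-0.8],[[0,0.006,-0.25],[0,0,0.001],-0.8],[[0,0.006,-0.4],[0,0,0.001],-0.8],[[0,0.006,-0.55],[0,0,0.001],-0.8],[[0,0.006,-0.67],[0,0,0.001],-0.8],[[0,0.006,-0.67],[0,0,0.001],-0.8],[[0,0.006,-0.67],[0,0,0.001],-0.8]])

```text
time: 26.8
tool_pos: [0.5533, -0.1118, 0.2661]
eef_rot: [[1.0, -0.001, -0.003], [-0.001, -1.0, 0.0], [-0.003, -0.0, -1.0]]
ft_force: [-0.6, -0.1, -2.5]
grip_width: 0.318
grip_force: 40.0
```

```bash
cat > held.py <<'E'
from h import *
from workcell import ctrl
s=ctrl.read_state();print('width',s['grip_width']*93)
d=wrist();P=pts(d);p=np.array(s['tool_pos']);R=np.array(s['eef_rot'])
k=(d['z_map']>0);q=(P[k]-p)@R
q=q[(np.hypot(q[:,0],q[:,1])<.05)&(q[:,2]>.022)&(q[:,2]<.036)]
w=np.ones(len(q),bool);A=np.c_[q[:,:2],np.ones(len(q))]
for _ in range(6):
  c=np.linalg.lstsq(A[w],q[w,2],rcond=None)[0];w=np.abs(A@c-q[:,2])<.0015
t=q[w];print('roof plane',c.round(4),w.sum());
f=t[(t[:,0]>0)];m=np.hypot(f[:,0],f[:,1])>.033;h=cv2.convexHull((f[m,:2]*1e4).astype(np.float32))[:,0]/1e4
h=h[np.hypot(*h.T)>.036];B=np.c_[2*h,np.ones(len(h))];x=np.linalg.lstsq(B,(h**2).sum(1),rcond=None)[0];print('rim centre',x[:2],np.sqrt(x[2]+x[0]**2+x[1]**2),len(h))
E
python3 held.py; python3 -c "
from h import *
plan(.5733,.15,.26)"
```

```text
width 29.61804475531106
roof plane [ 0.001  -0.0024  0.0285] 4701
rim centre [0.00209724 0.00036763] 0.03910484612114591 28
pos [ 0.5526 -0.1116  0.2648] F [-0.1 -0.2 -2.9] shift [ 0.0687 -0.8722  0.0161] turn [-0.0001  0.001  -0.0001]
```

The bell is held level (roof plane flat, centre within about 1 mm). I'll carry it over.

Call:
arm_command(increments=[[[0.065,-0.15,0],[0,0,0],-0.8],[[0.065,-0.3,0],[0,0,0],-0.8],[[0.065,-0.45,0],[0,0,0],-0.8],[[0.065,-0.6,0],[0,0,0],-0.8],[[0.065,-0.75,0],[0,0,0],-0.8],[[0.065,-0.9,0],[0,0,0],-0.8],[[0.065,-0.95,0],[0,0,0],-0.8],[[0.065,-0.95,0],[0,0,0],-0.8]])

```text
time: 27.65
tool_pos: [0.5717, 0.1769, 0.2638]
eef_rot: [[1.0, 0.006, -0.008], [0.006, -1.0, 0.001], [-0.008, -0.001, -1.0]]
ft_force: [-0.2, -0.4, -3.0]
grip_width: 0.322
grip_force: 40.0
```

Call:
arm_command(increments=[[[0,-0.05,0],[0,0,0],-0.8],[[0,-0.11,0],[0,0,0],-0.8],[[0,-0.11,0],[0,0,0],-0.8],[[0,-0.11,0],[0,0,0],-0.8],[[0,-0.11,0],[0,0,0],-0.8],[[0,-0.11,0],[0,0,0],-0.8]])

```text
time: 28.25
tool_pos: [0.5741, 0.2049, 0.2669]
eef_rot: [[1.0, -0.003, -0.002], [-0.003, -1.0, -0.001], [-0.002, 0.001, -1.0]]
ft_force: [-0.8, -0.1, -2.5]
grip_width: 0.317
grip_force: 40.0
```

```bash
python3 -c "
from h import *
plan(.5723,.207,.106)"
```

```text
pos [0.5741 0.2049 0.2669] F [-0.8 -0.1 -2.5] shift [-0.0051 -0.0075  0.5362] turn [ 0.0001  0.0003 -0.0004]
```

Call:
arm_command(increments=[[[-0.004,-0.006,0.1],[0,0,0],-0.8],[[-0.004,-0.006,0.2],[0,0,0],-0.8],[[-0.004,-0.006,0.25],[0,0,0],-0.8],[[-0.004,-0.006,0.25],[0,0,0],-0.8],[[-0.004,-0.006,0.25],[0,0,0],-0.8]])

```text
time: 28.75
tool_pos: [0.573, 0.2076, 0.1923]
eef_rot: [[1.0, -0.002, -0.001], [-0.002, -1.0, 0.0], [-0.001, -0.0, -1.0]]
ft_force: [0.8, -0.9, -1.7]
grip_width: 0.318
grip_force: 40.0
```

```bash
python3 -c "
from h import *
plan(.5723,.207,.106)"; python3 held.py
```

```text
pos [0.573  0.2076 0.1923] F [ 0.8 -0.9 -1.7] shift [-0.0021  0.0019  0.2877] turn [-0.      0.0002 -0.0003]
width 29.562808523376937
roof plane [ 0.     -0.0022  0.0286] 4678
rim centre [0.00231289 0.000381  ] 0.03890949240932559 35
```

Call:
arm_command(increments=[[[-0.002,0.002,0.06],[0,0,0],-0.8],[[-0.002,0.002,0.12],[0,0,0],-0.8],[[-0.002,0.002,0.18],[0,0,0],-0.8],[[-0.002,0.002,0.24],[0,0,0],-0.8],[[-0.002,0.002,0.28],[0,0,0],-0.8],[[-0.002,0.002,0.285],[0,0,0],-0.8],[[-0.002,0.002,0.285],[0,0,0],-0.8]])

```text
time: 29.5
tool_pos: [0.5724, 0.2075, 0.107]
eef_rot: [[1.0, -0.001, -0.0], [-0.001, -1.0, 0.001], [-0.0, -0.001, -1.0]]
ft_force: [-0.5, 0.2, -1.2]
grip_width: 0.317
grip_force: 40.0
```

```bash
python3 -c "
from h import *
plan(.5723,.207,.105)"
```

```text
pos [0.5724 0.2075 0.107 ] F [-0.5  0.2 -1.2] shift [-0.0002  0.0018  0.0067] turn [-0.0001  0.0001 -0.0001]
```

Nothing is in the way. I'll lower the last 2 mm, release and retreat.

Call:
arm_command(increments=[[[0,0,0.006],[0,0,0],-0.8],[[0,0,0.007],[0,0,0],-0.8],[[0,0,0.007],[0,0,0],0.1],[[0,0,0.007],[0,0,0],0.1],[[0,0,0.007],[0,0,0],0.1],[[0,0,0.007],[0,0,0],0.1],[[0,0,0.007],[0,0,0],0.1],[[0,0,-0.1],[0,0,0],0.1],[[0,0,-0.25],[0,0,0],0.1],[[0,0,-0.4],[0,0,0],0.1],[[-0.15,0,-0.43],[0,0,0],0.1],[[-0.28,0,-0.43],[0,0,0],0.1],[[-0.28,0,-0.43],[0,0,0],0.1]])

```text
time: 30.8
tool_pos: [0.4819, 0.2078, 0.2356]
eef_rot: [[1.0, 0.004, -0.007], [0.004, -1.0, -0.001], [-0.007, 0.001, -1.0]]
ft_force: [0.4, 0.4, -0.4]
grip_width: 0.549
grip_force: 0.0
```

```bash
python3 -c "
from h import *
stack(.045,.070,.082,'pics/w11.png');stack(.02,.098,.112);plan(.43,-.09,.2)"
```

```text
n 3851 zmed 0.0764 tilt [-0.001 -0.001] z0 0.0764 circ ((0.5735765695571899, 0.20711925625801086), 0.04011956602334976)
n 407 zmed 0.1042 tilt [-0.011 -0.006] z0 0.1041 circ ((0.5733850002288818, 0.20698396861553192), 0.014886031858623028)
pos [0.4877 0.2075 0.2359] F [ 0.5  0.2 -0.3] shift [-0.1923  0.9918  0.1195] turn [-0.0001  0.0001  0.    ]
```

The bell is fully down (roof 76 mm, neck top 104 mm, level). Last is the collar.

Call:
arm_command(increments=[[[-0.1,0.98,0.05],[0,0,0],0.1],[[-0.1,0.98,0.05],[0,0,0],0.1],[[-0.1,0.98,0.05],[0,0,0],0.1],[[-0.1,0.98,0.05],[0,0,0],0.1],[[-0.1,0.98,0.05],[0,0,0],0.1],[[-0.1,0.98,0.05],[0,0,0],0.1]])

```text
time: 31.5
tool_pos: [0.4588, -0.0902, 0.2204]
eef_rot: [[1.0, -0.003, -0.0], [-0.003, -1.0, -0.001], [-0.0, 0.001, -1.0]]
ft_force: [0.3, -0.4, 0.8]
grip_width: 0.553
grip_force: 0.0
```

Call:
arm_command(increments=[[[-0.08,0.53,0.1],[0,0,0],0.1],[[-0.08,0.53,0.1],[0,0,0],0.1],[[-0.08,0.53,0.1],[0,0,0],0.1],[[-0.08,0.53,0.1],[0,0,0],0.1],[[-0.08,0.53,0.1],[0,0,0],0.1],[[-0.08,0.53,0.1],[0,0,0],0.1]])

```text
time: 32.1
tool_pos: [0.4346, -0.2447, 0.1903]
eef_rot: [[1.0, 0.0, -0.001], [0.0, -1.0, 0.001], [-0.001, -0.001, -1.0]]
ft_force: [0.3, -0.6, -0.6]
grip_width: 0.552
grip_force: 0.0
```

```bash
python3 -c "
from h import *
d=wrist();P=pts(d)
for lo,hi in((.018,.024),(.008,.024)):
  q=P[(d['z_map']>0)&(np.hypot(P[...,0]-.478,P[...,1]+.2495)<.022)&(P[...,2]>lo)&(P[...,2]<hi)];print(len(q),np.median(q[:,2]),cv2.minEnclosingCircle(q[:,:2].astype(np.float32)))
plan(.4778,-.2495,.033)"
```

```text
342 0.021249219422563425 ((0.47652149200439453, -0.2544212341308594), 0.01584414765238762)
374 0.021143494607362968 ((0.4766877293586731, -0.25435739755630493), 0.016030805185437202)
pos [ 0.4348 -0.2438  0.1905] F [-0.2  0.5 -0.3] shift [0.144  0.02   0.5248] turn [-0.0002  0.0002  0.0004]
```

Call:
arm_command(increments=[[[0.1,0.034,0.05],[0,0,0],0.1],[[0.14,0.034,0.18],[0,0,0],0.1],[[0.14,0.034,0.32],[0,0,0],0.1],[[0.14,0.034,0.43],[0,0,0],0.1],[[0.14,0.034,0.5],[0,0,0],0.1],[[0.14,0.034,0.524],[0,0,0],0.1],[[0.14,0.034,0.524],[0,0,0],0.1],[[0.14,0.034,0.524],[0,0,0],0.1]], grip_force=20)

```text
time: 32.95
tool_pos: [0.4765, -0.2553, 0.0344]
eef_rot: [[1.0, 0.001, 0.0], [0.001, -1.0, -0.001], [0.0, 0.001, -1.0]]
ft_force: [-0.1, -0.4, 0.3]
grip_width: 0.549
grip_force: 0.0
```

```bash
python3 -c "
from h import *
plan(.4767,-.254,.033)"
```

```text
pos [ 0.4765 -0.2553  0.0344] F [-0.1 -0.4  0.3] shift [ 0.0005 -0.0042  0.0046] turn [ 0.0001 -0.0001  0.0001]
```

Call:
arm_command(increments=[[[0,-0.003,0.004],[0,0,0],0.1],[[0,-0.003,0.004],[0,0,0],-0.8],[[0,-0.003,0.004],[0,0,0],-0.8],[[0,-0.003,0.004],[0,0,0],-0.8],[[0,-0.003,0.004],[0,0,0],-0.8],[[0,-0.003,0.004],[0,0,0],-0.8],[[0,-0.003,0.004],[0,0,0],-0.8],[[0,0,-0.1],[0,0,0],-0.8],[[0,0,-0.25],[0,0,0],-0.8],[[0,0,-0.4],[0,0,0],-0.8],[[0,0,-0.55],[0,0,0],-0.8],[[0,0,-0.65],[0,0,0],-0.8],[[0,0,-0.65],[0,0,0],-0.8],[[0,0,-0.65],[0,0,0],-0.8]])

```text
time: 34.35
tool_pos: [0.4752, -0.2557, 0.2279]
eef_rot: [[1.0, -0.001, -0.002], [-0.001, -1.0, 0.0], [-0.002, -0.0, -1.0]]
ft_force: [-0.1, 0.8, -1.6]
grip_width: 0.343
grip_force: 20.0
```

```bash
cat > held2.py <<'E'
from h import *
from workcell import ctrl
s=ctrl.read_state();print('width',s['grip_width']*93)
d=wrist();P=pts(d);p=np.array(s['tool_pos']);R=np.array(s['eef_rot'])
q=(P[d['z_map']>0]-p)@R
q=q[(np.abs(q[:,1])<.0155)&(np.abs(q[:,0])<.03)&(q[:,2]>-.02)&(q[:,2]<.03)]
print(len(q),np.percentile(q,[1,50,99],axis=0).round(4))
for y in(-.008,-.004,0,.004,.008):
  m=np.abs(q[:,1]-y)<.0015;x=q[m][np.argsort(q[m,0])];g=np.argmax(np.diff(x[:,0]));print(y,x[[0,g,g+1,-1]][:,[0,2]].round(4).tolist())
E
python3 held2.py; python3 -c "
from h import *
plan(.5733,.207,.24)"
```

```text
width 31.864713675898308
1836 [[-0.0132 -0.0148  0.0099]
 [ 0.0016 -0.      0.0121]
 [ 0.0168  0.0148  0.0296]]
-0.008 [[-0.0124, 0.0121], [-0.0023, 0.0141], [0.0048, 0.0133], [0.0159, 0.0192]]
-0.004 [[-0.014, 0.0125], [-0.0068, 0.0177], [0.0106, 0.0122], [0.017, 0.0198]]
0 [[-0.0144, 0.012], [-0.0085, 0.0114], [0.0123, 0.011], [0.0171, 0.0257]]
0.004 [[-0.0137, 0.012], [-0.0077, 0.0111], [0.011, 0.0111], [0.0169, 0.0264]]
0.008 [[-0.0122, 0.0117], [-0.0032, 0.0145], [0.0068, 0.0116], [0.0155, 0.0263]]
pos [ 0.4746 -0.2553  0.2269] F [-0.5  0.3 -0.5] shift [ 0.3278 -1.5415 -0.0433] turn [-0.0002  0.0007 -0.0001]
```

The collar sits about +1.5 mm in x with its bottom 33 mm below the TCP. I'll aim for x = 0.5718 and a final z of about 0.137.

Call:
arm_command(increments=[[[0.1,-0.15,0],[0,0,0],-0.8],[[0.2,-0.3,0],[0,0,0],-0.8],[[0.25,-0.45,0],[0,0,0],-0.8],[[0.28,-0.6,0],[0,0,0],-0.8],[[0.3,-0.75,0],[0,0,0],-0.8],[[0.322,-0.98,0],[0,0,0],-0.8],[[0.322,-0.98,0],[0,0,0],-0.8]])

```text
time: 35.1
tool_pos: [0.571, 0.0457, 0.2253]
eef_rot: [[1.0, 0.008, -0.007], [0.008, -1.0, 0.004], [-0.007, -0.004, -1.0]]
ft_force: [0.1, 0.8, -1.3]
grip_width: 0.34
grip_force: 20.0
```

Call:
arm_command(increments=[[[0,-0.15,0],[0,0,0],-0.8],[[0,-0.3,0],[0,0,0],-0.8],[[0,-0.45,0],[0,0,0],-0.8],[[0,-0.52,0],[0,0,0],-0.8],[[0,-0.55,0],[0,0,0],-0.8],[[0,-0.56,0],[0,0,0],-0.8],[[0,-0.56,0],[0,0,0],-0.8],[[0,-0.56,0],[0,0,0],-0.8],[[0,-0.56,0],[0,0,0],-0.8]])

```text
time: 36.0
tool_pos: [0.5729, 0.204, 0.228]
eef_rot: [[1.0, -0.004, -0.002], [-0.004, -1.0, -0.001], [-0.002, 0.001, -1.0]]
ft_force: [0.6, -0.2, -1.4]
grip_width: 0.34
grip_force: 20.0
```

```bash
python3 -c "
from h import *
plan(.5718,.207,.1385)"
```

```text
pos [0.5729 0.204  0.228 ] F [ 0.6 -0.2 -1.4] shift [-0.0032 -0.0102  0.2984] turn [ 0.0002  0.0003 -0.0006]
```

Call:
arm_command(increments=[[[-0.003,-0.008,0.06],[0,0,0],-0.8],[[-0.003,-0.008,0.12],[0,0,0],-0.8],[[-0.003,-0.008,0.12],[0,0,0],-0.8],[[-0.003,-0.008,0.12],[0,0,0],-0.8],[[-0.003,-0.008,0.12],[0,0,0],-0.8]])

```text
time: 36.5
tool_pos: [0.5724, 0.2083, 0.1932]
eef_rot: [[1.0, -0.001, 0.0], [-0.001, -1.0, 0.001], [0.0, -0.001, -1.0]]
ft_force: [-0.4, -0.2, -0.2]
grip_width: 0.342
grip_force: 20.0
```

```bash
python3 -c "
from h import *
plan(.5718,.207,.1385)"
```

```text
pos [0.5724 0.2083 0.1932] F [-0.4 -0.2 -0.2] shift [-0.002   0.0044  0.1824] turn [-0.0001 -0.     -0.0002]
```

Call:
arm_command(increments=[[[-0.002,0.004,0.05],[0,0,0],-0.8],[[-0.002,0.004,0.1],[0,0,0],-0.8],[[-0.002,0.004,0.15],[0,0,0],-0.8],[[-0.002,0.004,0.18],[0,0,0],-0.8],[[-0.002,0.004,0.18],[0,0,0],-0.8],[[-0.002,0.004,0.18],[0,0,0],-0.8]])

```text
time: 37.1
tool_pos: [0.5714, 0.2075, 0.1388]
eef_rot: [[1.0, -0.001, -0.0], [-0.001, -1.0, 0.001], [-0.0, -0.001, -1.0]]
ft_force: [-0.2, -0.1, -0.2]
grip_width: 0.34
grip_force: 20.0
```

```bash
python3 -c "
from h import *
plan(.5718,.207,.1375)"
```

```text
pos [0.5714 0.2075 0.1388] F [-0.2 -0.1 -0.2] shift [0.0012 0.0016 0.0044] turn [-0.0001  0.0001 -0.0001]
```

Call:
arm_command(increments=[[[0.001,0.001,0.004],[0,0,0],-0.8],[[0.001,0.001,0.004],[0,0,0],-0.8],[[0.001,0.001,0.004],[0,0,0],0.1],[[0.001,0.001,0.004],[0,0,0],0.1],[[0.001,0.001,0.004],[0,0,0],0.1],[[0.001,0.001,0.004],[0,0,0],0.1],[[0.001,0.001,0.004],[0,0,0],0.1],[[0,0,-0.1],[0,0,0],0.1],[[0,0,-0.25],[0,0,0],0.1],[[0,0,-0.35],[0,0,0],0.1],[[-0.15,0,-0.35],[0,0,0],0.1],[[-0.3,0,-0.35],[0,0,0],0.1],[[-0.3,0,-0.35],[0,0,0],0.1],[[-0.3,0,-0.35],[0,0,0],0.1]])

```text
time: 38.5
tool_pos: [0.4805, 0.2075, 0.2437]
eef_rot: [[1.0, 0.0, -0.001], [0.0, -1.0, 0.0], [-0.001, -0.0, -1.0]]
ft_force: [0.3, -0.3, 0.1]
grip_width: 0.547
grip_force: 0.0
```

```bash
python3 -c "
from h import *
from workcell import ctrl
stack(.045,.070,.082);stack(.02,.118,.13)
d=ctrl.snapshot('scene');cv2.imwrite('pics/end.png',cv2.resize(d['image'][:,:,::-1],(800,600)))
print(ctrl.read_state()['tool_pos'],ctrl.read_state()['ft_force'])"
```

```text
n 3407 zmed 0.0764 tilt [-0.    -0.001] z0 0.0765 circ ((0.5736058354377747, 0.20710508525371552), 0.03992380574345589)
n 703 zmed 0.1252 tilt [-0.008 -0.   ] z0 0.125 circ ((0.5724044442176819, 0.20651473104953766), 0.016026290133595467)
[0.482791   0.20739307 0.24351576] [-0.34425736  0.02694062 -0.77705425]
```

View pics/end.png

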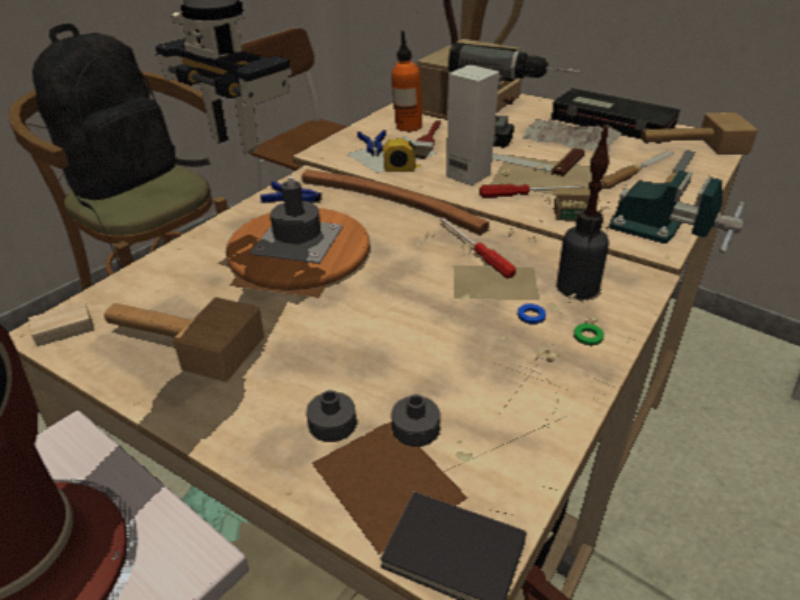

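The final scene shows the finished stack at (293,215), with the collar top at 125 mm and the bell roof at 76 mm, both level. The screwdriver (480,250), the bottle (582,260) and the look-alikes haven't moved.

```bash
python3 -c "
from workcell import ctrl
print(ctrl.job_done())"
```

```text
the job is handed in; nothing more can be done
None
```

The swivel is back together on its spindle in the order asked; every part measured flat and fully down except the cage, judged by eye and the washer above it. The gripper is clear, the screwdriver and oil bottle are untouched, and I handed the job in at about 38.5 s.

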